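Set up a strap clamp on the carving board

ROBOT

A 6-joint arm with a two-finger parallel gripper is mounted at the origin on a cart in front of the work surface, level with it; the furniture and walls round the work are solid. World frame = base frame: x ahead of the robot, y to its left, z up, the work surface at z = 0. Lengths are in mm, angles in degrees, forces in N, time in s.
With the tool pointing down it reaches from about 350 to 850 mm from the base axis. Payload 8.1 kg.
Tool frame: the origin (TCP) lies midway between the tips of the shut fingers; the grasp point (between the pads) lies 19 mm behind it; z points along the fingers, y is the line along which they close (so a half turn about z gives the same grasp; the last joint's range is limited). The gripper opens to 85 mm and grips with 20 to 120 N. Pads are 22 mm wide; open, the fingers measure 114 mm over their backs; the gripper's body (76 mm by 85 mm) begins 54 mm behind the grasp point. The pads swing forward as they close: fully open they stand 13 mm farther back than shut.
Start: joints at [60.596, 7.471, 85.268, -0, 87.261, -4.893], TCP at [248.902, 545.942, 231.292] pointing down, gripper open.
Joint ranges: [-169.43, 169.43], [-51.17, 129.36], [1.28, 143.12], [-76.62, 256.62], [0, 156.53], [-152.29, 152.29]. Speed limits (degrees/s): [136.94, 136.94, 159.86, 180, 180, 180].

INTERFACE

Orientations are given as [roll, pitch, yaw] about the fixed x, y, z axes, in that order (R = Rz(yaw) Ry(pitch) Rx(roll)).
In Python, from bench import r gives the robot as it stands. The module is installed in compiled form; this text tells all that it offers.
- The arm moves only by the tool jog_arm, never from a script. Its argument "rows" is a list of rows, each a list of 2 entries, a list of its own where there are three numbers: the shift along the tool's x, y, z in mm, then the turn, a rotation vector about the tool's x, y, z in rad. A call has 1 to 10 rows; each row is the pose to reach, as a shift and turn from the pose commanded when the call began, along the tool's axes at that moment; what a row does not reach only later rows make up. A row lasts 1/10 s, in which the tool goes at most 50 mm and 8.59 degrees, less where a joint would pass 70% of its speed; a pose out of reach is approached as far as the arm can. A call with a gripper value outside its range is refused whole. "grip" is the finger opening in mm, from 0 to 85.4, set as the call begins (left out, the last holds). The fingers move at their own pace and stop on an object; "force" is the grip in N (left out, the last holds). Time passes only in rows, so rows that repeat a pose let the fingers close. It gives the time, the measured TCP pose, the force, the opening and the grip force at its end, in the units of the state.
- r.sense(): the state, without advancing time (a new reading comes with each control period).
- r.snapshot(name): name is "scene" or "side" or "wrist"; returns (picture, depth): 480x640x3 uint8, blue, green, red; 480x640 float32, mm along the optical axis (not along the pixel's ray), 0 where there is no reading.
- r.camera_params(name): a dict with "fx", "fy", "cx", "cy" (pixels), "dist_coeffs" ([k1, k2, p1, p2, k3] as OpenCV has them; the pictures are not rectified), "pose" (4x4, takes a point from camera to world coordinates); the wrist camera has in their place "tool_from_camera" (4x4, takes a point from camera to tool coordinates, whose origin is the TCP and whose axes are the flange's). Camera axes: x right, y down, z forward; pixel columns grow to the right and rows downward; lengths in mm; the calibration is good to about 2 mm. A picture is of the moment at which its call begins: read the wrist's pose just before it. camera_params takes no time and is no camera call.
- r.hand_in(): hands the job in; it is judged then, once.
The state is a dict: "time": time; "joint_pos": joint angles; "qd": joint speeds; "joint_efforts": joint torques, N m; "tool_pos": TCP position; "tcp_rot": TCP orientation; "ft_force": force on the tool from outside, world axes, zero at the start; "wrist_torque": the same for the moment, N m; "finger_gap": finger opening in mm; "grip_force": force on a finger pad.
Only numpy, scipy, OpenCV 4.12 (cv2) and the standard library are available. Lean on these libraries where they do the work, as an engineer would, in place of code of your own. Each camera call takes 0.05 s, during which the arm holds its last target. There are 200 camera calls.

TASK

Set up the strap clamp that will hold the lime blank for carving: seat the blank flat in the long pocket of the clamping board, and in the square pocket the packing block that is as thick as the blank, so that the strap will lie level. Then lay the steel strap along the board over the stud so that it bridges the two, drop the thick washer over the stud onto the strap, and last slip the black hand nut over the stud down onto the washer (no turning needed). Leave the other packing block and the tools round about where they lie.

Things in the scene. Friction and masses are not known exactly. Their poses are not given: they have to be found in the camera images.
- clamping_board: Fixed plywood board with beech edges, 250 (x) x 100 (y) x 18 mm, any yaw. Origin: centre of its underside, on the bench; z up. In its frame, all at y = 0: long pocket 94 x 50 mm centred at x = +64 mm; square pocket 48 x 48 mm at x = -73 mm; both cork-lined, 6 mm deep (floor z = 12 mm); at x = -21 mm an upright steel stud, 10 mm thick, tip at z = 82 mm, top 9 mm tapered to 4 mm
- lime_blank: Pale lime-wood block, 42 (x) x 86 (y) x 24 (z) mm, about 60 g. Origin: centre of its underside; its long side is its y, which lies along the board's x (either way round) in the long pocket, with 4 mm to spare all round
- walnut_packing: Dark brown packing block, 40 x 40 x 24 mm (as thick as the blank), about 55 g. Origin: centre of its underside. It goes in the square pocket, with 4 mm to spare all round, in any quarter turn
- red_packing: Red-brown packing block, 40 x 40 x 36 mm, thicker than the blank: not wanted here, stays where it lies. Origin: centre of its underside
- steel_strap: Dark steel clamp strap, 140 (x) x 38 (y) x 12 (z) mm, 350 g, with a slot 50 (x) x 16 (y) mm through its middle. Origin: centre of its underside, in the slot. It goes with its x along the board's x (either way round), the stud in the middle of the slot, one end on the packing block and the other on the blank: underside 36 mm above the bench
- thick_washer: Bright steel ring lying flat, 42 mm outside, 15 mm bore, 8 mm thick, about 65 g. Origin: centre of its underside. Seated on the strap its underside is 48 mm above the bench
- clamp_nut: Black fluted hand nut with a brass sleeve, standing on its boss: boss 28 mm diameter and 10 mm high, head above it 44 mm diameter and 18 mm high, 28 mm in all, smooth 15 mm bore right through, about 90 g. Origin: centre of its underside. Seated on the washer its underside is 56 mm above the bench
- mallet: Turned carver's mallet lying on the bench behind the work, 82 x 262 x 82 mm; stays where it lies
- gouge: Carving gouge with a light wooden handle, 234 x 25 x 28 mm, behind the work; stays where it lies
Things that resemble listed ones, but are neither listed nor needed, are in the scene too. Leave any blue look-alike of the walnut_packing alone.

How it is judged:
By the outcome, as a careful person would: the job done as asked, in the order asked, and still so for the second after the job is handed in, with the robot touching nothing.
It also fails if it takes over 136 s, if anything falls off the work surface, if the arm or the gripper's body presses on something with over 40 N, if the wrist force passes 120 N, or if a joint passes its speed limit or range.

## Working session

There is one attempt and no reset: what is moved stays moved. The work goes in short steps, Python scripts to look and compute and a tool call to move; the robot and the scene stay as the last step left them, time stands still between calls to the robot, and variables do not carry over. Pictures are saved under pics/ and viewed, at most 18 in all, crops included, and the job is handed in when it is done.

Besides the shell and the picture viewer there is one more tool, called in YAML: its name, and indented under it one key for each argument. jog_arm: Moves the arm, as the interface text tells. Its arguments: {"type":"object","properties":{"rows":{"type":"array"},"grip":{"type":"number"},"force":{"type":"number"}},"required":["rows"]}

```bash
mkdir -p pics
cat > h.py <<'E'
import numpy as np, cv2
from bench import r
from scipy.spatial.transform import Rotation as R
def snap(name,fn):
    s=r.sense(); p,d=r.snapshot(name); cv2.imwrite('pics/%s.png'%fn,p); c=r.camera_params(name)
    if name=='wrist':
        T=np.eye(4);T[:3,:3]=R.from_euler('xyz',s['tcp_rot'],degrees=True).as_matrix();T[:3,3]=s['tool_pos'];T=T@np.array(c['tool_from_camera'])
    else: T=np.array(c['pose'])
    np.savez('pics/%s.npz'%fn,p=p,d=d,T=T,K=[c['fx'],c['fy'],c['cx'],c['cy']],D=c['dist_coeffs'])
    return s
def load(fn): return np.load('pics/%s.npz'%fn)
def px(fn,uv,z):
    "intersect pixel rays with plane z"
    q=load(fn);f=q['K'];K=np.array([[f[0],0,f[2]],[0,f[1],f[3]],[0,0,1]])
    n=cv2.undistortPoints(np.array(uv,float).reshape(-1,1,2),K,q['D']).reshape(-1,2)
    dr=np.c_[n,np.ones(len(n))]@q['T'][:3,:3].T;o=q['T'][:3,3]
    return o+dr*((z-o[2])/dr[:,2])[:,None]
def cloud(fn):
    q=load(fn);f=q['K'];K=np.array([[f[0],0,f[2]],[0,f[1],f[3]],[0,0,1]])
    v,u=np.mgrid[:480,:640];uv=np.stack([u,v],-1).reshape(-1,1,2).astype(float)
    n=cv2.undistortPoints(uv,K,q['D']).reshape(480,640,2)
    P=np.dstack([n,np.ones((480,640))])*q['d'][...,None]
    return P@q['T'][:3,:3].T+q['T'][:3,3]
def big(fn,u0,v0,u1,v1,k,out):
    cv2.imwrite('pics/%s.png'%out,cv2.resize(load(fn)['p'][v0:v1,u0:u1],None,fx=k,fy=k,interpolation=cv2.INTER_CUBIC))
E
python3 - <<'E'
from h import *
s=snap('scene','s0');snap('side','d0');print(s)
for n in('s0','d0'): print(load(n)['T'].round(2).tolist(),load(n)['K'])
print(r.camera_params('wrist'))
E
```

```text
{'time': 0.0, 'joint_pos': array([ 6.05969228e+01,  7.51673677e+00,  8.53313921e+01, -1.29355958e-03,
        8.72619255e+01, -4.89364661e+00]), 'qd': array([-0.04643809, -0.05273219, -0.066726  , -0.0104408 , -0.06844205,
       -0.02547422]), 'joint_efforts': array([ 1.22539899e-03, -5.69390881e+01, -5.00566542e+01, -9.65839104e-05,
        1.42622300e-02,  2.57358482e-05]), 'tool_pos': array([248.61717416, 545.43973449, 230.20721556]), 'tcp_rot': array([-1.79890237e+02, -8.10109369e-03,  1.55490625e+02]), 'ft_force': array([ 0.12036006, -0.33999715,  0.46150822]), 'wrist_torque': array([-0.00264467, -0.04886457,  0.04055842]), 'grip_force': 0.0, 'finger_gap': 85.37854949150454}
[[0.9, -0.23, 0.37, 175.94], [-0.44, -0.44, 0.78, -872.8], [-0.01, -0.87, -0.5, 608.73], [0.0, 0.0, 0.0, 1.0]] [457.31510289 457.31510289 318.13623981 242.18238117]
[[0.8, -0.25, 0.54, -7.19], [-0.6, -0.3, 0.75, -837.78], [-0.02, -0.92, -0.39, 471.42], [0.0, 0.0, 0.0, 1.0]] [532.72179464 532.72179464 318.83972283 241.93290563]
{'fx': 370.8776892683244, 'fy': 370.8776892683244, 'cx': 330.5138936338027, 'cy': 233.23085657704723, 'dist_coeffs': array([-0.06220947,  0.        ,  0.        ,  0.        ,  0.        ]), 'tool_from_camera': array([[ 1.59953816e-03, -9.45061003e-01, -3.26890108e-01,
         8.52792922e+01],
       [ 9.99998691e-01,  1.59088200e-03,  2.93846525e-04,
         5.48587539e-01],
       [ 2.42340698e-04, -3.26890150e-01,  9.45062311e-01,
        -1.43213398e+02],
       [ 0.00000000e+00,  0.00000000e+00,  0.00000000e+00,
         1.00000000e+00]])}
```

View pics/s0.png

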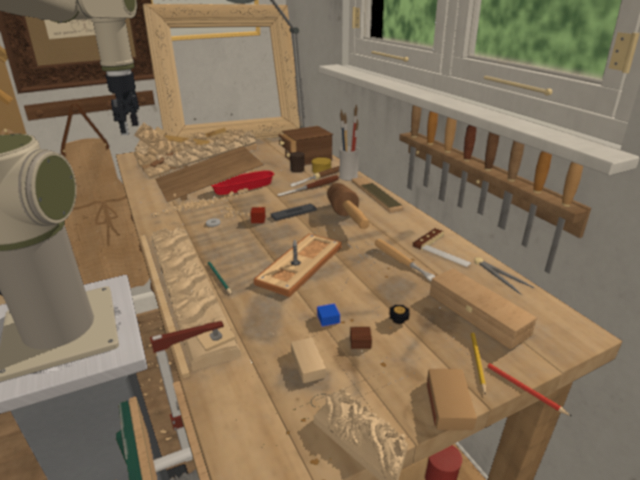

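View pics/d0.png

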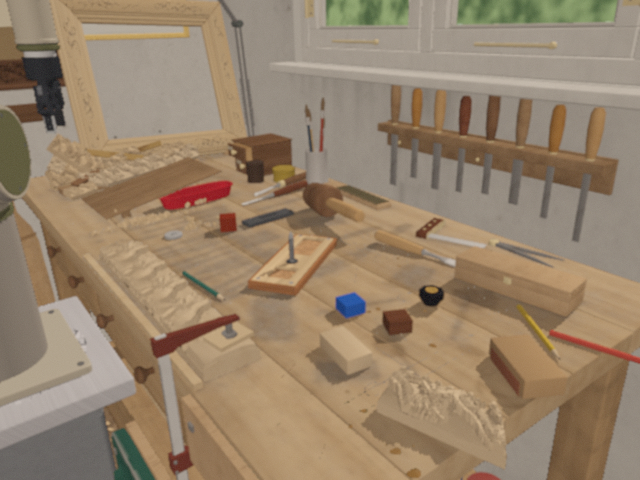

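The scene camera shows these candidates:
- **Lime blank:** pale block at (309,359). The tan/brown block at (452,397) and the big beam at (482,305) are not it.
- **Walnut packing:** dark brown cube at (361,337). The blue one at (329,314) is the look-alike, and the red one at (258,214) stays.
- **Strap:** dark bar at (293,212). The sharpening stone at (381,195) is not it.
- **Washer:** ring at (213,222).
- **Nut:** black with brass at (399,313). The black jar at (297,160) is not it.
- **Board:** at (299,263).

Run:
```python
from h import *
C=cloud('s0')
for n,u,v in [('lime',308,352),('wal',361,332),('blue',328,309),('red',258,210),('strap',293,211),('washer',209,223),('nut',399,308),('stud',296,245),('brown',450,380),('mallet',342,195),('gouge',390,250)]: print(n,C[v,u].round(0))
for n,uv in dict(lime=(309,359),wal=(361,337),strap=(293,212),nut=(399,313),bl=(255,280),bn=(293,294),br=(341,240)).items(): print(n,px('s0',uv,15).round(0))
big('s0',180,180,440,400,3,'c0')
```

```text
lime [ 424. -305.   24.]
wal [ 538. -301.   24.]
blue [ 514. -208.   23.]
red [535. 276.  36.]
strap [645. 278.   7.]
washer [398. 317.   7.]
nut [ 645. -274.   25.]
stud [531. -11.  68.]
brown [ 605. -480.   30.]
mallet [762. 187.  71.]
gouge [764. -63.  19.]
lime [[ 422. -314.   15.]]
wal [[ 536. -305.   15.]]
strap [[636. 256.  15.]]
nut [[ 643. -278.   15.]]
bl [[418. -29.  15.]]
bn [[ 475. -118.   15.]]
br [[682.  44.  15.]]
```

View pics/c0.png

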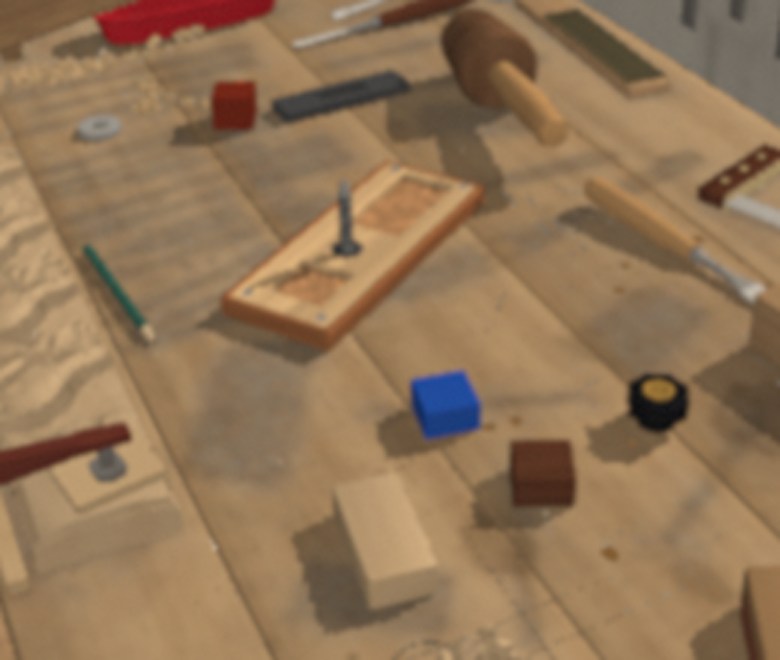

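The crop confirms the choices. The lime blank is pale and 24 high, and the walnut is brown and 24 high, next to the blue look-alike. The nut has the brass sleeve, and the strap has a slot. The board's long pocket is at its far end, with a yaw of about 38°.

```bash
cat >> h.py <<'E'
def go(*targets):
    "each target x,y,z,yaw: print shift and turn in tool axes from the pose measured now"
    s=r.sense();M=R.from_euler('xyz',s['tcp_rot'],degrees=True)
    print('t',round(s['time'],2),'pos',s['tool_pos'].round(1),'rot',s['tcp_rot'].round(2),'F',s['ft_force'].round(1),'gap',round(s['finger_gap'],1))
    for x,y,z,w in targets:
        print([x,y,z,w],'->',M.inv().apply(np.array([x,y,z])-s['tool_pos']).round(1).tolist(),(M.inv()*R.from_euler('xyz',[180,0,w],degrees=True)).as_rotvec().round(3).tolist())
E
python3 - <<'E'
from h import *
go((500,200,380,90))
E
```

```text
t 0.1 pos [248.7 545.5 230.3] rot [-1.7991e+02 -1.0000e-02  1.5549e+02] F [ 0.5 -0.7  0.4] gap 85.5
[500, 200, 380, 90] -> [-372.0, -210.3, -149.4] [-0.002, 0.001, 1.143]
```

jog_arm:
  rows:
    - [[-372,-210,-149],[0,0,1.143]]
    - [[-372,-210,-149],[0,0,1.143]]
    - [[-372,-210,-149],[0,0,1.143]]
    - [[-372,-210,-149],[0,0,1.143]]
    - [[-372,-210,-149],[0,0,1.143]]
    - [[-372,-210,-149],[0,0,1.143]]
    - [[-372,-210,-149],[0,0,1.143]]
    - [[-372,-210,-149],[0,0,1.143]]
    - [[-372,-210,-149],[0,0,1.143]]
    - [[-372,-210,-149],[0,0,1.143]]

```text
time: 1.1
tool_pos: [503.2, 196.1, 382.1]
tcp_rot: [179.8, 0.1, 89.7]
ft_force: [0.1, 0.6, -0.5]
finger_gap: 85.4
grip_force: 0.0
```

jog_arm:
  rows:
    - [[0,0,0],[0,0,0]]
    - [[0,0,0],[0,0,0]]
    - [[0,0,0],[0,0,0]]

```text
time: 1.4
tool_pos: [499.3, 201.8, 379.4]
tcp_rot: [-179.9, 0.0, 90.1]
ft_force: [-1.2, 0.1, 0.1]
finger_gap: 85.4
grip_force: 0.0
```

Run:
```python
from h import *
snap('wrist','w1')
big('w1',0,0,640,480,1.25,'w1b')
go((500,200,380,90))
```

```text
t 1.45 pos [499.3 201.8 379.6] rot [-1.7993e+02  1.0000e-02  9.0130e+01] F [-0.2  0.2  0.3] gap 85.7
[500, 200, 380, 90] -> [-1.8, 0.7, -0.4] [-0.001, 0.0, 0.002]
```

View pics/w1b.png

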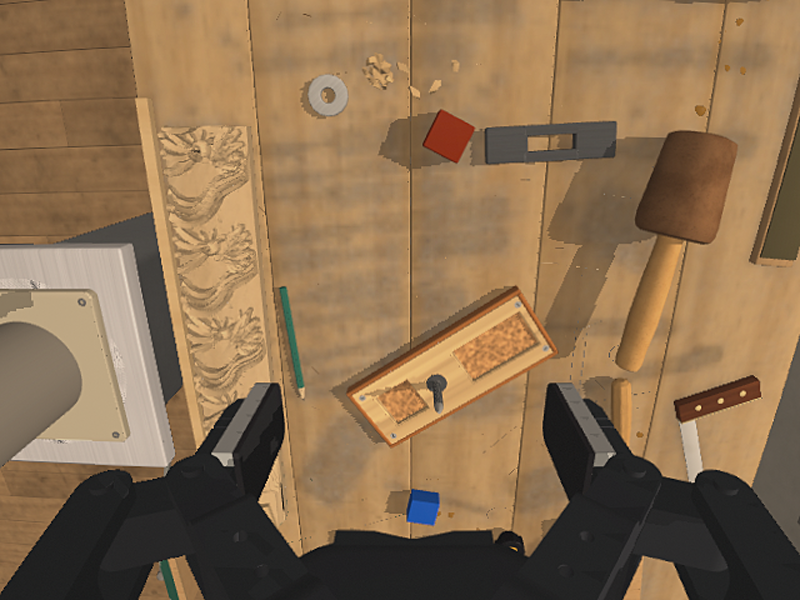

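The wrist view (1.25x) shows the washer at (328,95) and the red block at (448,136). The strap runs (486,128)–(616,156), and the board corners are (518,288), (556,350), (390,445) and (347,391), with the stud base at about (437,382). The blue block at (423,507) lies in front. The mallet head at (686,187) is clear of the strap.

Run:
```python
from h import *
b=px('w1',np.array([(518,288),(556,350),(390,445),(347,391)])/1.25,18);print(b.round(1))
C=cloud('w1')
def rect(u0,v0,u1,v1,zl,zh):
    m=np.zeros((480,640),bool);m[int(v0/1.25):int(v1/1.25),int(u0/1.25):int(u1/1.25)]=1
    m&=(C[...,2]>zl)&(C[...,2]<zh);P=C[m]
    (c,s,a)=cv2.minAreaRect(P[:,:2].astype(np.float32));print(np.round(c,1),np.round(s,1),round(a,2),'z',np.median(P[:,2]).round(1),m.sum())
rect(335,280,570,455,9,25)
rect(478,115,625,170,6,20)
rect(295,65,355,125,4,15)
rect(410,95,480,170,28,44)
rect(400,480,450,535,15,44)
for n,uv,z in[('slot',[(528,135),(577,135),(577,152),(528,152)],12),('strap',[(486,128),(614,122),(616,156),(487,163)],12),('bore',[(328,95)],8)]:
    p=px('w1',np.array(uv)/1.25,z);print(n,p.mean(0).round(1));print(p.round(0)[:,:2].tolist())
```

```text
[[ 619.4  117.1   18. ]
 [ 672.1   38.    18. ]
 [ 469.  -100.8   18. ]
 [ 416.4  -19.6   18. ]]
[544.3   5.7] [250.7 101.5] 34.14 z 18.1 9367
[643.8 278.5] [140.7  39. ] 4.0 z 12.5 2635
[408.7 324. ] [39.3 42. ] 89.07 z 8.5 744
[533.8 283.6] [39.8 40.4] 62.85 z 36.5 1043
[ 512.9 -208.9] [42.6 41. ] 80.11 z 24.5 503
slot [645.9 277.   12. ]
[[619.0, 285.0], [671.0, 286.0], [673.0, 269.0], [620.0, 268.0]]
strap [644.2 278.3  12. ]
[[574.0, 292.0], [709.0, 300.0], [716.0, 265.0], [577.0, 256.0]]
bore [409.5 324.2   8. ]
[[409.0, 324.0]]
```

jog_arm:
  rows:
    - [[-325,35,0],[0,0,0]]
    - [[-325,35,0],[0,0,0]]
    - [[-325,35,0],[0,0,0]]
    - [[-325,35,0],[0,0,0]]
    - [[-325,35,0],[0,0,0]]
    - [[-325,35,0],[0,0,0]]
    - [[-325,35,0],[0,0,0]]
    - [[-325,35,0],[0,0,0]]
    - [[-325,35,0],[0,0,0]]
    - [[-325,35,0],[0,0,0]]

```text
time: 2.45
tool_pos: [535.3, -122.8, 380.3]
tcp_rot: [-180.0, -0.0, 90.1]
ft_force: [0.6, -0.0, -0.4]
finger_gap: 85.8
grip_force: 0.0
```

Run:
```python
from h import *
snap('wrist','w2')
big('w2',0,0,640,480,1.25,'w2b')
go()
```

```text
t 2.5 pos [ 535.3 -122.7  380.4] rot [ 1.7999e+02 -1.0000e-02  9.0130e+01] F [-0.4  0.7  0.1] gap 85.1
```

View pics/w2b.png

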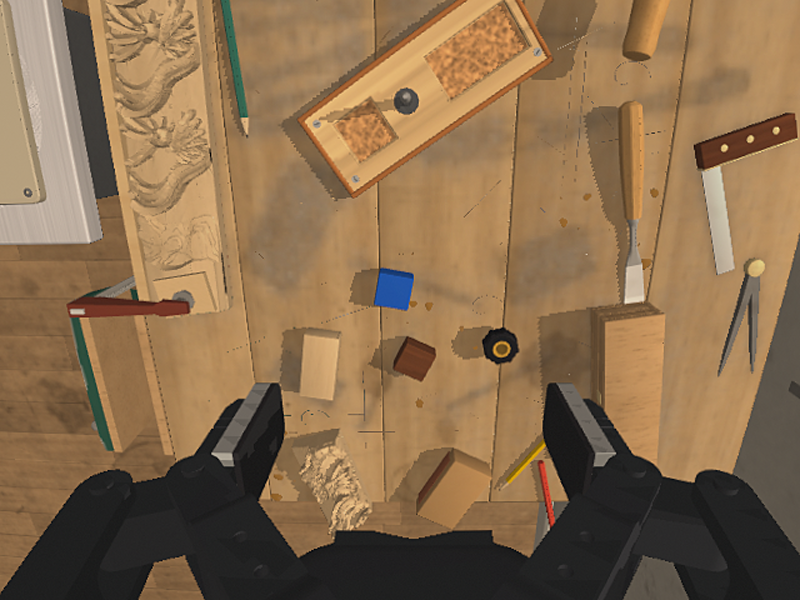

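The view shows the lime blank at (320,365), the walnut at (414,358), the blue block at (394,288) and the nut at (501,346). The red clamp handle at (130,307) is well to the left. The board is at the top, with its stud base at (405,101).

```bash
cat >> h.py <<'E'
def rect(fn,u0,v0,u1,v1,zl,zh,k=1.25):
    C=cloud(fn);m=np.zeros((480,640),bool);m[int(v0/k):int(v1/k),int(u0/k):int(u1/k)]=1
    m&=(C[...,2]>zl)&(C[...,2]<zh);P=C[m]
    (c,s,a)=cv2.minAreaRect(P[:,:2].astype(np.float32));print(np.round(c,1),np.round(s,1),round(a,2),'z',np.median(P[:,2]).round(1),m.sum())
E
python3 - <<'E'
from h import *
rect('w2',285,315,350,410,20,30)
rect('w2',385,330,445,390,20,30)
rect('w2',370,260,420,315,20,30)
rect('w2',475,322,525,370,22,34)
rect('w2',285,0,560,200,9,25)
go((424,-300,130,95))
E
```

```text
[ 419.8 -308.1] [84.7 42.7] 81.3 z 24.6 1381
[ 536.6 -300.8] [40.4 40.6] 63.45 z 24.7 654
[ 512.1 -210.2] [40.1 39.9] 79.52 z 24.6 756
[ 639.5 -279.5] [40.9 40.8] 14.08 z 28.5 547
[544.    5.2] [250.3 100.9] 34.23 z 18.0 15560
t 2.5 pos [ 535.3 -122.7  380.4] rot [ 1.7999e+02 -1.0000e-02  9.0130e+01] F [-0.4  0.7  0.1] gap 85.1
[424, -300, 130, 95] -> [-177.1, -111.8, 250.3] [0.0, -0.0, -0.085]
```

Run:
```python
from h import *
C=cloud('w2')[230:420:10,40:200:10]
for row in C[:10]: print(' '.join('%d/%d/%d'%tuple(p) for p in row[::2] if p[2]>50))
go((419.8,-308.1,100,81.3),(419.8,-308.1,4,81.3))
```

```text
170/-204/70 196/-206/66 223/-207/64 281/-205/66
177/-214/84 204/-214/82 230/-215/79 257/-215/78 283/-216/75






534/-37/523
t 2.5 pos [ 535.3 -122.7  380.4] rot [ 1.7999e+02 -1.0000e-02  9.0130e+01] F [-0.4  0.7  0.1] gap 85.1
[419.8, -308.1, 100, 81.3] -> [-185.2, -116.0, 280.3] [0.0, -0.0, 0.154]
[419.8, -308.1, 4, 81.3] -> [-185.2, -116.0, 376.3] [0.0, -0.0, 0.154]
```

jog_arm:
  rows:
    - [[-185,-116,280],[0,0,0.154]]
    - [[-185,-116,280],[0,0,0.154]]
    - [[-185,-116,280],[0,0,0.154]]
    - [[-185,-116,280],[0,0,0.154]]
    - [[-185,-116,280],[0,0,0.154]]
    - [[-185,-116,280],[0,0,0.154]]
    - [[-185,-116,280],[0,0,0.154]]
    - [[-185,-116,280],[0,0,0.154]]
    - [[-185,-116,280],[0,0,0.154]]
    - [[-185,-116,280],[0,0,0.154]]
  grip: 75

```text
time: 3.5
tool_pos: [420.9, -309.1, 102.1]
tcp_rot: [179.9, 0.1, 81.2]
ft_force: [0.9, 0.2, 0.5]
finger_gap: 75.1
grip_force: 0.0
```

jog_arm:
  rows:
    - [[0,0,40],[0,0,0]]
    - [[0,0,70],[0,0,0]]
    - [[0,0,85],[0,0,0]]
    - [[0,0,90],[0,0,0]]
    - [[0,0,95],[0,0,0]]
    - [[0,0,95],[0,0,0]]
    - [[0,0,95],[0,0,0]]

```text
time: 4.2
tool_pos: [420.2, -310.2, 6.7]
tcp_rot: [179.9, 0.1, 81.2]
ft_force: [0.5, -0.1, -0.4]
finger_gap: 75.3
grip_force: 0.0
```

Run:
```python
from h import *
go((419.8,-308.1,4,81.3))
snap('wrist','w3');big('w3',100,160,540,480,1.7,'w3b')
```

```text
t 4.2 pos [ 420.2 -310.2    6.7] rot [1.7989e+02 7.0000e-02 8.1180e+01] F [ 0.5 -0.1 -0.4] gap 75.3
[419.8, -308.1, 4, 81.3] -> [2.0, -0.7, 2.7] [0.002, 0.001, -0.002]
```

View pics/w3b.png

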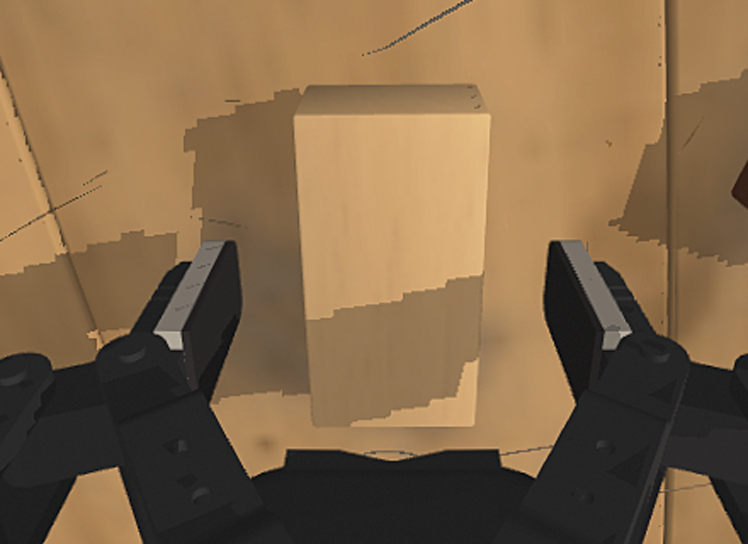

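The blank is centred between the open fingers and square to them, with its top edge at (392,113) and its bottom at (393,427). I'll lower 3 mm and close.

jog_arm:
  rows:
    - [[2,-1,3],[0,0,0]]
    - [[2,-1,3],[0,0,0]]

```text
time: 4.45
tool_pos: [418.4, -307.1, 2.3]
tcp_rot: [-180.0, -0.0, 81.2]
ft_force: [-0.4, 0.9, 0.5]
finger_gap: 74.9
grip_force: 0.0
```

jog_arm:
  rows:
    - [[0,0,0],[0,0,0]]
    - [[0,0,0],[0,0,0]]
    - [[0,0,0],[0,0,0]]
    - [[0,0,0],[0,0,0]]
    - [[0,0,0],[0,0,0]]
    - [[0,0,0],[0,0,0]]
  grip: 36
  force: 45

```text
time: 5.05
tool_pos: [418.8, -307.6, 2.6]
tcp_rot: [180.0, 0.0, 81.2]
ft_force: [-0.2, -0.4, 3.5]
finger_gap: 40.5
grip_force: 46.6
```

jog_arm:
  rows:
    - [[0,0,-40],[0,0,0]]
    - [[0,0,-90],[0,0,0]]
    - [[0,0,-126],[0,0,0]]
    - [[0,0,-126],[0,0,0]]
    - [[0,0,-126],[0,0,0]]

```text
time: 5.55
tool_pos: [419.0, -307.7, 128.9]
tcp_rot: [179.9, 0.1, 81.2]
ft_force: [-0.9, 0.3, -1.5]
finger_gap: 40.9
grip_force: 46.3
```

Run:
```python
from h import *
snap('wrist','w4')
C=cloud('w4')
import math
# top of held block, in tool frame
s=r.sense();M=R.from_euler('xyz',s['tcp_rot'],degrees=True)
T=M.inv().apply((C.reshape(-1,3)-s['tool_pos'])).reshape(C.shape)
m=(abs(T[...,2]+20)<8)&(abs(T[...,1])<23)&(abs(T[...,0])<70)
P=T[m];print(cv2.minAreaRect(P[:,:2].astype(np.float32)),np.median(P[:,2]),P[:,0].min(),P[:,0].max(),m.sum())
b=np.array([544.1,5.4]);a=math.radians(34.2);p=b+64*np.array([math.cos(a),math.sin(a)])
print(p);go((p[0],p[1],130,34.2))
```

```text
((-1.0505256652832031, 0.17653465270996094), (45.954505920410156, 85.88168334960938), 89.17594146728516) -23.66289667938298 -44.27572711589497 41.75032858525258 21549
[597.03315675  41.37333618]
t 5.6 pos [ 418.  -306.9  127.2] rot [-1.7993e+02 -4.0000e-02  8.1180e+01] F [-0.8  0.2 -2.1] gap 41.2
[np.float64(597.033156753572), np.float64(41.373336182536356), 130, 34.2] -> [371.6, 123.5, -2.6] [-0.001, -0.0, 0.82]
```

jog_arm:
  rows:
    - [[373,123.5,-3],[0,0,0.82]]
    - [[373,123.5,-3],[0,0,0.82]]
    - [[373,123.5,-3],[0,0,0.82]]
    - [[373,123.5,-3],[0,0,0.82]]
    - [[373,123.5,-3],[0,0,0.82]]
    - [[373,123.5,-3],[0,0,0.82]]
    - [[373,123.5,-3],[0,0,0.82]]
    - [[373,123.5,-3],[0,0,0.82]]
    - [[373,123.5,-3],[0,0,0.82]]
    - [[373,123.5,-3],[0,0,0.82]]

```text
time: 6.6
tool_pos: [597.0, 45.8, 128.2]
tcp_rot: [-179.8, 0.2, 34.4]
ft_force: [-0.1, -0.0, -1.0]
finger_gap: 41.2
grip_force: 46.2
```

jog_arm:
  rows:
    - [[0,0,40],[0,0,0]]
    - [[0,0,70],[0,0,0]]
    - [[0,0,85],[0,0,0]]
    - [[0,0,85],[0,0,0]]
    - [[0,0,85],[0,0,0]]

```text
time: 7.1
tool_pos: [597.7, 41.8, 46.4]
tcp_rot: [-180.0, 0.0, 34.2]
ft_force: [0.8, 0.5, 0.2]
finger_gap: 41.5
grip_force: 46.2
```

Run:
```python
from h import *
go((597.9,41.9,16.5,34.2))
snap('wrist','w5');big('w5',60,130,580,480,1.5,'w5b')
```

```text
t 7.1 pos [597.7  41.8  46.4] rot [-1.7998e+02  3.0000e-02  3.4160e+01] F [0.8 0.5 0.2] gap 41.5
[597.9, 41.9, 16.5, 34.2] -> [0.3, 0.1, 29.9] [-0.0, 0.001, -0.001]
```

View pics/w5b.png

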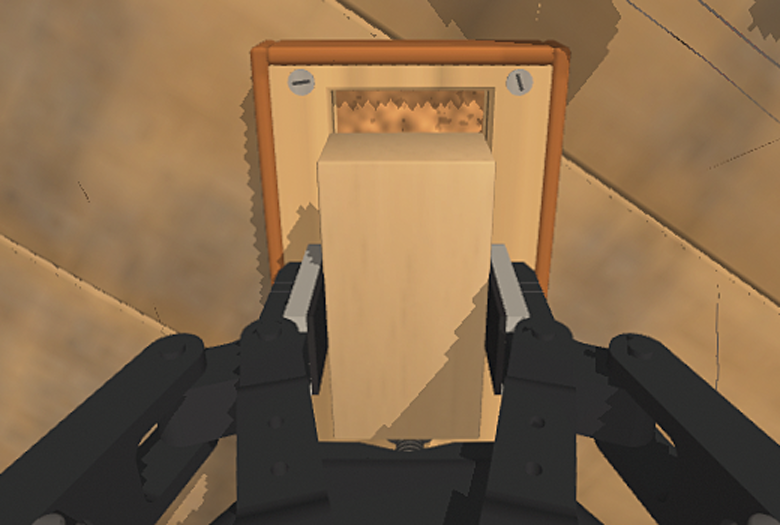

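The blank hangs over the long pocket with its near top edge spanning (319–493,160). The pocket spans (331–494,88), and its centre looks about 2 mm right of the blank's. I'll measure that from depth.

Run:
```python
from h import *
C=cloud('w5');s=r.sense();M=R.from_euler('xyz',s['tcp_rot'],degrees=True)
T=M.inv().apply((C.reshape(-1,3)-s['tool_pos'])).reshape(C.shape)
Z=C[...,2]
for v in (170,175,180,185,192,200,210):
    row=np.where((Z[v]>14)&(Z[v]<22))[0]; fl=np.where((Z[v]>9)&(Z[v]<14.5)&(abs(T[v,:,1])<40))[0]
    print(v,'board y',T[v,row[0],1].round(1),T[v,row[-1],1].round(1),'pocket y',T[v,fl[[0,-1]],1].round(1) if len(fl) else '', 'x',T[v,320,0].round(1),'z',Z[v,320].round(1))
m=(T[...,2]<-18)&(T[...,2]>-30)&(abs(T[...,1])<30)&(T[...,0]>15);print('block',T[m][:,1].min(),T[m][:,1].max(),T[m][:,0].max())
m=(Z>14)&(Z<22)&(T[...,0]>-80)&(T[...,0]<110);print('board xmax',np.percentile(T[m][:,0],99.8))
```

```text
170 board y -49.8 49.0 pocket y  x 55.2 z 19.3
175 board y -49.3 48.5 pocket y  x 52.8 z 19.0
180 board y -49.7 49.1 pocket y  x 50.6 z 19.5
185 board y -49.6 48.4 pocket y  x 47.9 z 18.1
192 board y -49.6 49.0 pocket y [-25.2  24.7] x 43.5 z 13.3
200 board y -49.4 48.8 pocket y [-25.2  24.6] x 39.6 z 13.6
210 board y -49.3 48.7 pocket y [-25.4  24.5] x 34.0 z 11.6
block -22.625981950868617 19.761206021678937 40.7268171485774
board xmax 108.86767029350314
```

jog_arm:
  rows:
    - [[1.5,1,10],[0,0,0]]
    - [[1.5,1,20],[0,0,0]]
    - [[1.5,1,25],[0,0,0]]
    - [[1.5,1,28],[0,0,0]]
    - [[1.5,1,30],[0,0,0]]
    - [[1.5,1,30],[0,0,0]]
    - [[1.5,1,30],[0,0,0]]

```text
time: 7.85
tool_pos: [599.8, 42.4, 16.5]
tcp_rot: [180.0, -0.0, 34.2]
ft_force: [-0.2, 0.2, 0.7]
finger_gap: 41.2
grip_force: 46.9
```

jog_arm:
  rows:
    - [[0,0,1],[0,0,0]]
    - [[0,0,2],[0,0,0]]
    - [[0,0,2],[0,0,0]]

```text
time: 8.15
tool_pos: [600.0, 42.4, 16.4]
tcp_rot: [180.0, -0.0, 34.2]
ft_force: [-10.1, -0.0, 16.6]
finger_gap: 41.1
grip_force: 56.0
```

jog_arm:
  rows:
    - [[0,0,0],[0,0,0]]
    - [[0,0,0],[0,0,0]]
    - [[0,0,0],[0,0,0]]
    - [[0,0,0],[0,0,0]]
  grip: 62

```text
time: 8.55
tool_pos: [599.5, 42.3, 14.0]
tcp_rot: [-180.0, 0.0, 34.2]
ft_force: [0.4, -0.1, -0.4]
finger_gap: 62.4
grip_force: 0.0
```

jog_arm:
  rows:
    - [[0,0,-50],[0,0,0]]
    - [[0,0,-100],[0,0,0]]
    - [[0,0,-134],[0,0,0]]
    - [[0,0,-134],[0,0,0]]
    - [[0,0,-134],[0,0,0]]

```text
time: 9.05
tool_pos: [600.5, 42.3, 149.5]
tcp_rot: [179.9, -0.1, 34.2]
ft_force: [-1.3, -0.1, -0.9]
finger_gap: 62.2
grip_force: 0.0
```

```bash
cat >> h.py <<'E'
def bf(P,b=(544.1,5.4),yaw=34.2):
    a=np.radians(yaw);c,s=np.cos(a),np.sin(a);d=P[...,:2]-np.array(b)
    return np.stack([c*d[...,0]+s*d[...,1],-s*d[...,0]+c*d[...,1],P[...,2]],-1)
E
python3 - <<'E'
from h import *
snap('wrist','w6')
B=bf(cloud('w6'))
m=(B[...,2]>31)&(B[...,2]<42)&(B[...,0]>0)&(B[...,0]<125)&(abs(B[...,1])<45)
P=B[m];print(cv2.minAreaRect(P[:,:2].astype(np.float32)),'z',np.percentile(P[:,2],[5,50,95]),np.linalg.lstsq(np.c_[P[:,:2],np.ones(len(P))],P[:,2],rcond=None)[0])
go((536.6,-300.8,120,63.45))
E
```

```text
((65.83154296875, -0.11563682556152344), (84.93718719482422, 42.15407943725586), 0.2629568874835968) z [35.61762943 36.78010674 37.83114271] [-6.13216459e-03 -1.06930919e-03  3.71522884e+01]
t 9.1 pos [599.3  42.3 147.6] rot [-1.7998e+02  3.0000e-02  3.4190e+01] F [-0.1  1.1 -0.7] gap 61.7
[536.6, -300.8, 120, 63.45] -> [-244.6, 248.6, 27.6] [-0.001, 0.0, -0.511]
```

The blank is seated: its centre is within 2 mm of the pocket's, it is level, and its top reads about 36. Next is the walnut block.

jog_arm:
  rows:
    - [[-245,248.5,20],[0,0,-0.511]]
    - [[-245,248.5,20],[0,0,-0.511]]
    - [[-245,248.5,20],[0,0,-0.511]]
    - [[-245,248.5,20],[0,0,-0.511]]
    - [[-245,248.5,20],[0,0,-0.511]]
    - [[-245,248.5,20],[0,0,-0.511]]
    - [[-245,248.5,20],[0,0,-0.511]]
    - [[-245,248.5,20],[0,0,-0.511]]
    - [[-245,248.5,20],[0,0,-0.511]]
    - [[-245,248.5,20],[0,0,-0.511]]
  grip: 65

```text
time: 10.1
tool_pos: [536.1, -299.5, 126.7]
tcp_rot: [-179.8, -0.1, 63.5]
ft_force: [-0.0, 0.5, -0.5]
finger_gap: 65.3
grip_force: 0.0
```

jog_arm:
  rows:
    - [[0,0,40],[0,0,0]]
    - [[0,0,50],[0,0,0]]
    - [[0,0,50],[0,0,0]]
    - [[0,0,50],[0,0,0]]

```text
time: 10.5
tool_pos: [537.0, -299.9, 78.8]
tcp_rot: [-180.0, -0.0, 63.6]
ft_force: [-0.3, -0.5, 0.4]
finger_gap: 65.0
grip_force: 0.0
```

Run:
```python
from h import *
snap('wrist','w7');C=cloud('w7');p=load('w7')['p'].astype(int)
m=(abs(C[...,2]-24.5)<6)&(np.hypot(C[...,0]-537,C[...,1]+301)<35)&(abs(p[...,0]-p[...,2])<90)
m&=(p[...,2]>p[...,0]+10)
P=C[m];print(cv2.minAreaRect(P[:,:2].astype(np.float32)),m.sum())
go((536.6,-300.8,6,63.45))
```

```text
((536.0234985351562, -300.5265808105469), (40.443931579589844, 40.09630584716797), 64.22845458984375) 4451
t 10.55 pos [ 537.6 -300.6   79.7] rot [1.7992e+02 1.0000e-02 6.3540e+01] F [ 1.  -0.1 -0.3] gap 64.7
[536.6, -300.8, 6, 63.45] -> [-0.6, -0.9, 73.7] [0.001, 0.0, 0.002]
```

jog_arm:
  rows:
    - [[-0.5,-1,40],[0,0,0]]
    - [[-0.5,-1,60],[0,0,-0.01]]
    - [[-0.5,-1,70],[0,0,-0.01]]
    - [[-0.5,-1,74],[0,0,-0.01]]
    - [[-0.5,-1,74],[0,0,-0.01]]
    - [[-0.5,-1,74],[0,0,-0.01]]

```text
time: 11.15
tool_pos: [536.7, -301.7, 6.1]
tcp_rot: [179.8, 0.0, 64.0]
ft_force: [0.4, -0.4, 0.5]
finger_gap: 64.8
grip_force: 0.0
```

jog_arm:
  rows:
    - [[0,0,0],[0,0,0]]
    - [[0,0,0],[0,0,0]]
    - [[0,0,0],[0,0,0]]
    - [[0,0,0],[0,0,0]]
    - [[0,0,0],[0,0,0]]
    - [[0,0,0],[0,0,0]]
  grip: 34

```text
time: 11.75
tool_pos: [536.4, -301.5, 5.7]
tcp_rot: [179.9, 0.0, 64.0]
ft_force: [0.1, -0.3, 6.0]
finger_gap: 39.2
grip_force: 46.5
```

jog_arm:
  rows:
    - [[0,0,-40],[0,0,0]]
    - [[0,0,-90],[0,0,0]]
    - [[0,0,-120],[0,0,0]]
    - [[0,0,-120],[0,0,0]]
    - [[0,0,-120],[0,0,0]]

```text
time: 12.25
tool_pos: [536.1, -301.3, 125.4]
tcp_rot: [179.9, 0.0, 64.0]
ft_force: [-0.2, 0.4, -1.1]
finger_gap: 39.0
grip_force: 45.8
```

Run:
```python
from h import *
snap('wrist','w8')
C=cloud('w8');s=r.sense();M=R.from_euler('xyz',s['tcp_rot'],degrees=True)
T=M.inv().apply((C.reshape(-1,3)-s['tool_pos'])).reshape(C.shape)
m=(abs(T[...,2]+20)<8)&(abs(T[...,1])<18)&(abs(T[...,0])<40)
P=T[m];print(P.min(0),P.max(0),np.median(P[:,2]),m.sum())
a=np.radians(34.2);p=np.array([544.1,5.4])-73*np.array([np.cos(a),np.sin(a)]);print(p)
go((p[0],p[1],120,34.2))
```

```text
[-19.91665932 -17.98363418 -22.76450516] [ 21.02165498  17.99261979 -12.00493133] -20.55711829250602 8605
[483.72311808 -35.63208658]
t 12.3 pos [ 535.1 -300.6  123.6] rot [-1.7995e+02 -1.0000e-02  6.4040e+01] F [ 0.3  0.2 -0.4] gap 38.9
[np.float64(483.723118077957), np.float64(-35.632086583205535), 120, 34.2] -> [215.8, -162.2, 3.7] [-0.001, 0.0, 0.521]
```

jog_arm:
  rows:
    - [[215,-162,4],[0,0,0.521]]
    - [[215,-162,4],[0,0,0.521]]
    - [[215,-162,4],[0,0,0.521]]
    - [[215,-162,4],[0,0,0.521]]
    - [[215,-162,4],[0,0,0.521]]
    - [[215,-162,4],[0,0,0.521]]
    - [[215,-162,4],[0,0,0.521]]
    - [[215,-162,4],[0,0,0.521]]
    - [[215,-162,4],[0,0,0.521]]

```text
time: 13.2
tool_pos: [483.6, -37.5, 119.4]
tcp_rot: [-180.0, 0.1, 34.2]
ft_force: [-0.4, -0.5, -0.2]
finger_gap: 39.3
grip_force: 45.9
```

jog_arm:
  rows:
    - [[0,0,40],[0,0,0]]
    - [[0,0,70],[0,0,0]]
    - [[0,0,80],[0,0,0]]
    - [[0,0,80],[0,0,0]]
    - [[0,0,80],[0,0,0]]

```text
time: 13.7
tool_pos: [484.8, -37.4, 41.3]
tcp_rot: [180.0, -0.0, 34.1]
ft_force: [0.0, 0.7, -0.6]
finger_gap: 39.0
grip_force: 45.8
```

Run:
```python
from h import *
go((483.3,-35.8,18,34.2))
snap('wrist','w9');big('w9',60,130,580,480,1.5,'w9b')
```

```text
t 13.7 pos [484.8 -37.4  41.3] rot [ 1.7996e+02 -4.0000e-02  3.4150e+01] F [ 0.   0.7 -0.6] gap 39.0
[483.3, -35.8, 18, 34.2] -> [-0.4, -2.1, 23.3] [0.001, -0.001, -0.001]
```

View pics/w9b.png

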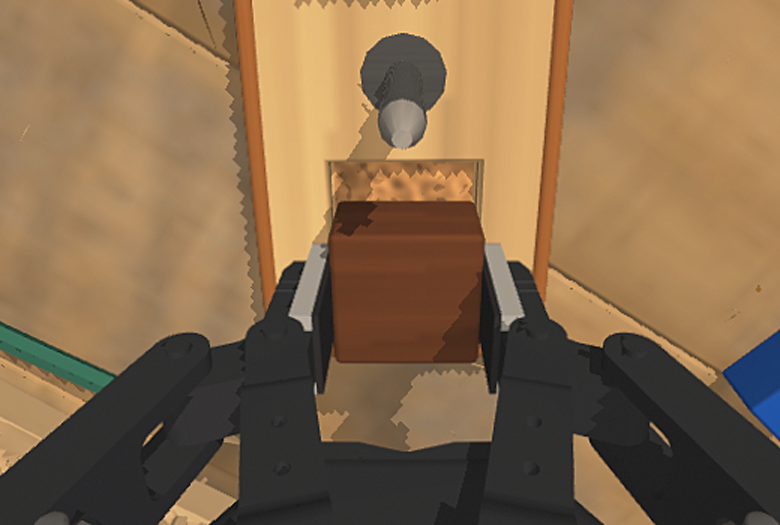

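The walnut block hangs over the square pocket. The pocket's far edge spans (329–484,160), the block is centred at 406, and the stud tip at (402,138) is clear.

jog_arm:
  rows:
    - [[-0.5,-1,10],[0,0,0]]
    - [[-0.5,-1,17],[0,0,0]]
    - [[-0.5,-1,21],[0,0,0]]
    - [[-0.5,-1,23],[0,0,0]]
    - [[-0.5,-1,23],[0,0,0]]
    - [[-0.5,-1,23],[0,0,0]]

```text
time: 14.35
tool_pos: [482.8, -36.0, 17.7]
tcp_rot: [-180.0, 0.0, 34.2]
ft_force: [-5.3, 1.2, 7.7]
finger_gap: 38.5
grip_force: 46.9
```

jog_arm:
  rows:
    - [[0,0,0],[0,0,0]]
    - [[0,0,0],[0,0,0]]
    - [[0,0,0],[0,0,0]]
    - [[0,0,0],[0,0,0]]
  grip: 60

```text
time: 14.75
tool_pos: [483.0, -36.1, 17.2]
tcp_rot: [-180.0, 0.0, 34.2]
ft_force: [-0.3, -0.4, -0.3]
finger_gap: 60.1
grip_force: 0.0
```

jog_arm:
  rows:
    - [[0,0,-50],[0,0,0]]
    - [[0,0,-100],[0,0,0]]
    - [[0,0,-150],[0,0,0]]
    - [[0,0,-180],[0,0,0]]
    - [[0,0,-180],[0,0,0]]
    - [[0,0,-180],[0,0,0]]

```text
time: 15.35
tool_pos: [483.5, -36.3, 198.0]
tcp_rot: [179.9, -0.1, 34.2]
ft_force: [-0.2, 0.4, -1.3]
finger_gap: 59.8
grip_force: 0.0
```

Run:
```python
from h import *
snap('wrist','w10')
B=bf(cloud('w10'))
for n,lo,hi in (('wal',-110,-35),('lime',0,125)):
    m=(B[...,2]>31)&(B[...,2]<42)&(B[...,0]>lo)&(B[...,0]<hi)&(abs(B[...,1])<45)
    P=B[m];print(n,cv2.minAreaRect(P[:,:2].astype(np.float32)),'z',np.percentile(P[:,2],[5,50,95]),np.linalg.lstsq(np.c_[P[:,:2],np.ones(len(P))],P[:,2],rcond=None)[0].round(3))
m=(B[...,2]>66)&(B[...,2]<90)&(abs(B[...,0]+21)<15)&(abs(B[...,1])<15);print('stud',B[m].mean(0),B[m][:,2].max(),m.sum())
m=(abs(B[...,2]-18)<3)&(abs(B[...,0])<135)&(abs(B[...,1])<60);print('board',cv2.minAreaRect(B[m][:,:2].astype(np.float32)))
a=np.radians(34.2);print(np.array([544.1,5.4])-21*np.array([np.cos(a),np.sin(a)]))
go((645,278,120,4))
```

```text
wal ((-73.82432556152344, 1.0241527557373047), (40.0632438659668, 39.99788284301758), 0.2894603908061981) z [35.04399816 36.59644874 37.75148482] [-1.5000e-02 -1.0000e-03  3.5455e+01]
lime ((54.79217529296875, 0.05275535583496094), (62.561012268066406, 42.60125732421875), 0.15751130878925323) z [35.41303669 36.69372806 38.0041144 ] [-2.0000e-03 -2.0000e-03  3.6825e+01]
stud [-19.94339454  -0.19582673  77.0949459 ] 83.47898387302905 178
board ((-17.226524353027344, -0.23069381713867188), (216.17938232421875, 100.7962646484375), 0.12825657427310944)
[526.73130794  -6.40375093]
t 15.4 pos [482.6 -36.1 196.4] rot [-1.7996e+02  4.0000e-02  3.4190e+01] F [ 0.3  1.1 -1.4] gap 60.0
[645, 278, 120, 4] -> [310.9, -168.5, 76.3] [-0.0, 0.001, 0.527]
```

jog_arm:
  rows:
    - [[311,-168.5,80],[0,0,0.527]]
    - [[311,-168.5,80],[0,0,0.527]]
    - [[311,-168.5,80],[0,0,0.527]]
    - [[311,-168.5,80],[0,0,0.527]]
    - [[311,-168.5,80],[0,0,0.527]]
    - [[311,-168.5,80],[0,0,0.527]]
    - [[311,-168.5,80],[0,0,0.527]]
    - [[311,-168.5,80],[0,0,0.527]]
    - [[311,-168.5,80],[0,0,0.527]]
    - [[311,-168.5,80],[0,0,0.527]]

```text
time: 16.4
tool_pos: [643.9, 277.7, 114.2]
tcp_rot: [179.9, 0.3, 4.1]
ft_force: [0.2, -0.8, 0.4]
finger_gap: 60.0
grip_force: 0.0
```

Run:
```python
from h import *
snap('wrist','w11');C=cloud('w11');p=load('w11')['p'].astype(int)
m=(abs(C[...,2]-12)<5)&(np.hypot(C[...,0]-645,C[...,1]-278)<85)&(p.max(2)-p.min(2)<25)&(p.max(2)<130)&(C[...,1]>245)&(C[...,1]<310)
P=C[m];print(cv2.minAreaRect(P[:,:2].astype(np.float32)),np.median(P[:,2]),m.sum(),load('w11')['p'][150:400:20,330].tolist())
go((645,278.3,3,4))
big('w11',0,0,640,480,1,'w11b')
```

```text
((644.49169921875, 278.1575012207031), (139.65440368652344, 37.82534408569336), 3.8212850093841553) 12.54626771485789 8727 [[82, 88, 90], [80, 85, 91], [79, 84, 90], [69, 98, 125], [103, 156, 200], [105, 153, 198], [81, 86, 91], [79, 85, 91], [78, 84, 88], [102, 137, 167], [18, 42, 123], [24, 48, 147], [24, 49, 145]]
t 16.45 pos [644.4 277.1 115.2] rot [179.93   0.18   4.  ] F [-0.1 -1.1 -0.1] gap 60.0
[645, 278.3, 3, 4] -> [1.1, -1.3, 112.2] [0.001, 0.003, -0.0]
```

View pics/w11b.png

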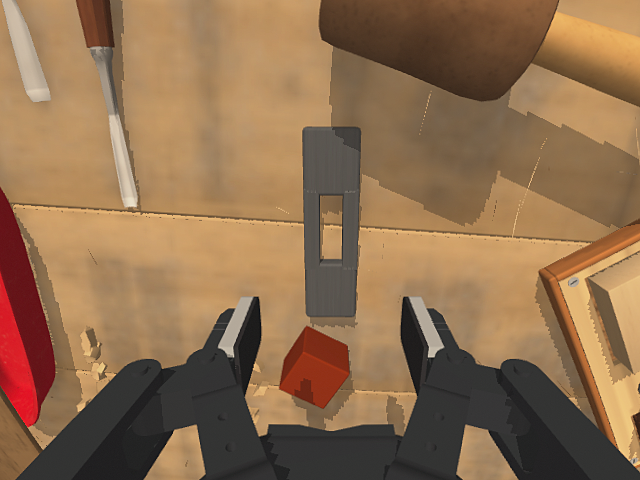

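The strap lies at (304–360, 128–316), straight ahead and between the finger lines, with its slot at (331,228). The red block and the mallet are clear. I'll descend on the strap's middle.

jog_arm:
  rows:
    - [[0.5,-1,40],[0,0,0.003]]
    - [[0.5,-1,80],[0,0,0.003]]
    - [[0.5,-1,100],[0,0,0.003]]
    - [[0.5,-1,108],[0,0,0.003]]
    - [[0.5,-1,112],[0,0,0.003]]
    - [[0.5,-1,112],[0,0,0.003]]
    - [[0.5,-1,112],[0,0,0.003]]

```text
time: 17.15
tool_pos: [647.4, 279.3, 7.6]
tcp_rot: [-180.0, -0.2, 3.8]
ft_force: [0.6, 0.7, 0.4]
finger_gap: 60.1
grip_force: 0.0
```

jog_arm:
  rows:
    - [[0,0,0],[0,0,0]]
    - [[0,0,0],[0,0,0]]
    - [[0,0,0],[0,0,0]]
    - [[0,0,0],[0,0,0]]
    - [[0,0,0],[0,0,0]]
    - [[0,0,0],[0,0,0]]
  grip: 30
  force: 70

```text
time: 17.75
tool_pos: [647.2, 279.4, 7.6]
tcp_rot: [-180.0, -0.2, 3.8]
ft_force: [-0.9, -1.9, 7.1]
finger_gap: 35.1
grip_force: 69.0
```

jog_arm:
  rows:
    - [[0,0,-20],[0,0,0]]
    - [[0,0,-60],[0,0,0]]
    - [[0,0,-110],[0,0,0]]
    - [[0,0,-150],[0,0,0]]
    - [[0,0,-160],[0,0,0]]
    - [[0,0,-160],[0,0,0]]
    - [[0,0,-160],[0,0,0]]

```text
time: 18.45
tool_pos: [644.8, 278.7, 162.8]
tcp_rot: [180.0, 0.2, 3.8]
ft_force: [-0.2, 1.3, -4.1]
finger_gap: 34.8
grip_force: 70.5
```

Run:
```python
from h import *
snap('wrist','w12')
C=cloud('w12');s=r.sense();M=R.from_euler('xyz',s['tcp_rot'],degrees=True)
T=M.inv().apply((C.reshape(-1,3)-s['tool_pos'])).reshape(C.shape)
m=(abs(T[...,2]+8)<10)&(abs(T[...,1])<16)&(abs(T[...,0])<95)
P=T[m];print(P.min(0),P.max(0),np.median(P[:,2]),m.sum(),np.linalg.lstsq(np.c_[P[:,:2],np.ones(len(P))],P[:,2],rcond=None)[0].round(4))
m2=(abs(T[...,2]+8)<10)&(T[...,0]>25)&(T[...,0]<95)&(abs(T[...,1])<30);print(cv2.minAreaRect(T[m2][:,:2].astype(np.float32)))
go((526.7,-6.4,180,34.2))
```

```text
[-67.24875871 -15.99980801  -8.27181462] [67.87639873 15.99899393  1.99005989] -5.967810459141878 17816 [-1.6000e-03 -2.0000e-03 -5.7912e+00]
((46.44163513183594, -1.0814743041992188), (38.30078887939453, 42.881160736083984), 89.87891387939453)
t 18.5 pos [644.3 278.5 161.7] rot [179.92   0.28   3.83] F [-1.2  0.2 -3.7] gap 34.6
[526.7, -6.4, 180, 34.2] -> [-136.4, 276.4, -17.2] [0.0, 0.005, -0.53]
```

jog_arm:
  rows:
    - [[-134,276.5,-17],[0,0.003,-0.53]]
    - [[-134,276.5,-17],[0,0.003,-0.53]]
    - [[-134,276.5,-17],[0,0.003,-0.53]]
    - [[-134,276.5,-17],[0,0.003,-0.53]]
    - [[-134,276.5,-17],[0,0.003,-0.53]]
    - [[-134,276.5,-17],[0,0.003,-0.53]]
    - [[-134,276.5,-17],[0,0.003,-0.53]]
    - [[-134,276.5,-17],[0,0.003,-0.53]]
    - [[-134,276.5,-17],[0,0.003,-0.53]]
    - [[-134,276.5,-17],[0,0.003,-0.53]]

```text
time: 19.5
tool_pos: [530.6, -4.5, 181.2]
tcp_rot: [-180.0, -0.1, 34.3]
ft_force: [-0.5, -0.0, -1.7]
finger_gap: 34.8
grip_force: 70.7
```

jog_arm:
  rows:
    - [[0,0,30],[0,0,0]]
    - [[0,0,60],[0,0,0]]
    - [[0,0,75],[0,0,0]]
    - [[0,0,75],[0,0,0]]
    - [[0,0,75],[0,0,0]]

```text
time: 20.0
tool_pos: [531.3, -5.2, 107.8]
tcp_rot: [180.0, -0.2, 34.2]
ft_force: [-0.2, -0.1, -2.9]
finger_gap: 34.6
grip_force: 70.7
```

Run:
```python
from h import *
go((528.7,-5.1,42,34.2))
snap('wrist','w13');big('w13',60,130,580,480,1.5,'w13b')
```

```text
t 20.0 pos [531.3  -5.2 107.8] rot [ 1.7996e+02 -1.6000e-01  3.4250e+01] F [-0.2 -0.1 -2.9] gap 34.6
[528.7, -5.1, 42, 34.2] -> [-2.3, -1.6, 65.8] [0.001, -0.003, 0.001]
```

View pics/w13b.png

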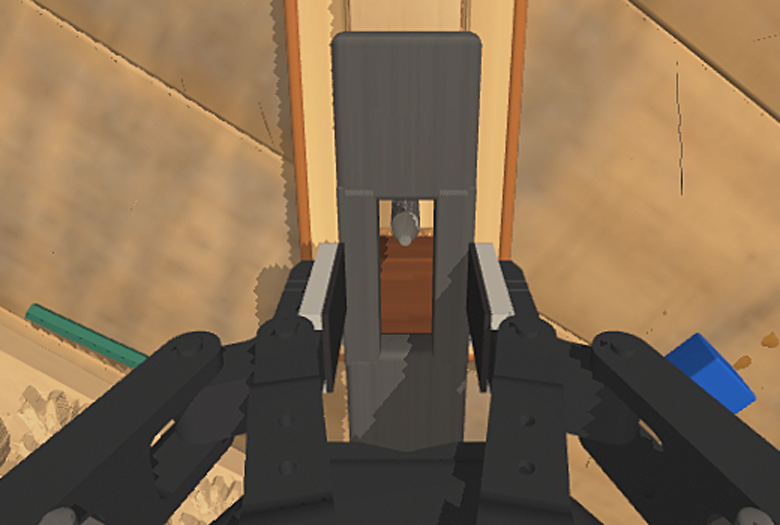

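The strap is over the stud. The tip at (404,240) sits between the slot sides (379–434), and the slot ends are at v≈198 and v≈335 (near top edge).

Run:
```python
from h import *
s=r.sense();M=R.from_euler('xyz',s['tcp_rot'],degrees=True)
f=lambda uv,z:M.inv().apply(px('w13',[(uv[0]/1.5+60,uv[1]/1.5+130)],z)-s['tool_pos']).round(1)
print('tip',f((404,242),82),px('w13',[(404/1.5+60,242/1.5+130)],82))
zt=s['tool_pos'][2]+6
print('slot far top',f((406,196),zt),'far end',f((406,32),zt),'bottom near',f((406,334),zt-12),'sides',f((379,198),zt),f((435,198),zt))
```

```text
tip [[-6.  -2.2 26.7]] [[525.9046384   -7.00024819  82.        ]]
slot far top [[25.1 -1.5 -5.9]] far end [[68.1 -1.6 -5.7]] bottom near [[-28.   -1.4   5.9]] sides [[24.5 -8.7 -5.9]] [[24.5  6.2 -5.9]]
```

jog_arm:
  rows:
    - [[-4,-1,0],[0,0,0]]
    - [[-4,-1,20],[0,-0.002,0]]
    - [[-4,-1,40],[0,-0.002,0]]
    - [[-4,-1,52],[0,-0.002,0]]
    - [[-4,-1,60],[0,-0.002,0]]
    - [[-4,-1,62],[0,-0.002,0]]
    - [[-4,-1,62],[0,-0.002,0]]
    - [[-4,-1,62],[0,-0.002,0]]

```text
time: 20.85
tool_pos: [528.0, -7.2, 46.3]
tcp_rot: [179.9, -0.1, 34.2]
ft_force: [-0.7, -0.4, -3.0]
finger_gap: 34.8
grip_force: 70.7
```

jog_arm:
  rows:
    - [[0,0,1],[0,0,0]]
    - [[0,0,2],[0,0,0]]
    - [[0,0,3],[0,0,0]]
    - [[0,0,3],[0,0,0]]

```text
time: 21.25
tool_pos: [527.8, -7.1, 43.7]
tcp_rot: [179.9, -0.1, 34.2]
ft_force: [-5.1, 0.1, 7.8]
finger_gap: 35.0
grip_force: 72.3
```

jog_arm:
  rows:
    - [[0,0,0],[0,0,0]]
    - [[0,0,0],[0,0,0]]
    - [[0,0,0],[0,0,0]]
    - [[0,0,0],[0,0,0]]
    - [[0,0,0],[0,0,0]]
  grip: 62

```text
time: 21.75
tool_pos: [527.2, -7.1, 42.2]
tcp_rot: [180.0, -0.0, 34.2]
ft_force: [-0.6, -0.3, -1.1]
finger_gap: 62.2
grip_force: 0.0
```

jog_arm:
  rows:
    - [[0,0,-20],[0,0,0]]
    - [[0,0,-60],[0,0,0]]
    - [[0,0,-110],[0,0,0]]
    - [[0,0,-150],[0,0,0]]
    - [[0,0,-190],[0,0,0]]
    - [[0,0,-190],[0,0,0]]
    - [[0,0,-190],[0,0,0]]

```text
time: 22.45
tool_pos: [527.9, -7.1, 233.7]
tcp_rot: [179.8, -0.2, 34.2]
ft_force: [0.2, 0.5, -0.2]
finger_gap: 62.3
grip_force: 0.0
```

Run:
```python
from h import *
snap('wrist','w14')
B=bf(cloud('w14'));p=load('w14')['p'].astype(int)
m=(abs(B[...,2]-48)<5)&(abs(B[...,1])<40)&(B[...,0]>-120)&(B[...,0]<80)
P=B[m];print(cv2.minAreaRect(P[:,:2].astype(np.float32)),'z',np.percentile(P[:,2],[5,50,95]),np.linalg.lstsq(np.c_[P[:,:2],np.ones(len(P))],P[:,2],rcond=None)[0].round(4))
m=(B[...,2]>70)&(B[...,2]<90)&(abs(B[...,0]+21)<15)&(abs(B[...,1])<15);print('stud',B[m].mean(0),m.sum())
go((409.5,324,150,90))
big('w14',60,130,580,480,1.5,'w14b')
```

```text
((-22.85503387451172, -0.33931922912597656), (139.99195861816406, 38.15195846557617), 0.10711247473955154) z [47.28750281 48.69989728 49.96513396] [ 5.0000e-04 -1.8000e-03  4.8669e+01]
stud [-19.38902551  -0.34573946  77.52870254] 117
t 22.5 pos [526.9  -7.  231.9] rot [ 1.7996e+02 -4.0000e-02  3.4190e+01] F [-0.7 -1.2 -0.9] gap 62.1
[409.5, 324, 150, 90] -> [88.9, -339.9, 81.7] [0.001, -0.0, -0.974]
```

View pics/w14b.png

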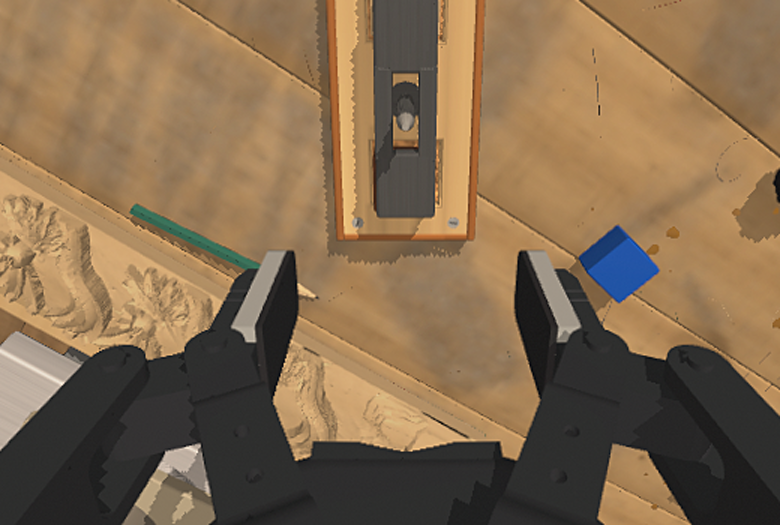

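The strap lies level, with its top at about 48 and its slot around the stud. Now the washer.

Run:
```python
from h import *
go((409,324,110,34.2))
```

```text
t 22.5 pos [526.9  -7.  231.9] rot [ 1.7996e+02 -4.0000e-02  3.4190e+01] F [-0.7 -1.2 -0.9] gap 62.1
[409, 324, 110, 34.2] -> [88.4, -340.2, 121.7] [0.001, -0.001, -0.0]
```

jog_arm:
  rows:
    - [[88.5,-340,122],[0,0,0]]
    - [[88.5,-340,122],[0,0,0]]
    - [[88.5,-340,122],[0,0,0]]
    - [[88.5,-340,122],[0,0,0]]
    - [[88.5,-340,122],[0,0,0]]
    - [[88.5,-340,122],[0,0,0]]
    - [[88.5,-340,122],[0,0,0]]
    - [[88.5,-340,122],[0,0,0]]
    - [[88.5,-340,122],[0,0,0]]
    - [[88.5,-340,122],[0,0,0]]
  grip: 66

```text
time: 23.5
tool_pos: [408.1, 323.2, 108.3]
tcp_rot: [179.9, 0.1, 34.3]
ft_force: [0.5, -1.0, 0.2]
finger_gap: 66.0
grip_force: 0.0
```

Run:
```python
from h import *
snap('wrist','w15');C=cloud('w15');p=load('w15')['p'].astype(int)
m=(abs(C[...,2]-8.5)<4)&(np.hypot(C[...,0]-409,C[...,1]-324)<30)&(p.max(2)-p.min(2)<25)
P=C[m];print(cv2.minEnclosingCircle(P[:,:2].astype(np.float32)),np.median(P,0),m.sum())
c=cv2.minEnclosingCircle(P[:,:2].astype(np.float32))[0]
go((c[0],c[1],2,34.2))
```

```text
((408.89532470703125, 324.8609313964844), 20.680219650268555) [410.8764078  325.52454905   7.24290432] 159
t 23.55 pos [408.9 322.9 109.1] rot [1.7993e+02 7.0000e-02 3.4200e+01] F [ 0.7 -0.5 -0.2] gap 66.1
[408.89532470703125, 324.8609313964844, 2, 34.2] -> [1.2, -1.8, 107.1] [0.001, 0.001, 0.0]
```

jog_arm:
  rows:
    - [[1,-1.5,40],[0,0,0]]
    - [[1,-1.5,75],[0,0,0]]
    - [[1,-1.5,92],[0,0,0]]
    - [[1,-1.5,98],[0,0,0]]
    - [[1,-1.5,98],[0,0,0]]
    - [[1,-1.5,98],[0,0,0]]

```text
time: 24.15
tool_pos: [410.7, 325.7, 13.5]
tcp_rot: [179.9, -0.2, 34.1]
ft_force: [0.1, -0.4, 0.2]
finger_gap: 66.0
grip_force: 0.0
```

Run:
```python
from h import *
snap('wrist','w16');big('w16',100,160,540,480,1.7,'w16b')
go((409,324.5,2,34.2))
```

```text
t 24.2 pos [410.9 326.   13.8] rot [179.95  -0.21  34.15] F [ 0.4 -0.1  0.6] gap 66.0
[409, 324.5, 2, 34.2] -> [-2.4, 0.2, 11.8] [0.001, -0.004, -0.001]
```

View pics/w16b.png

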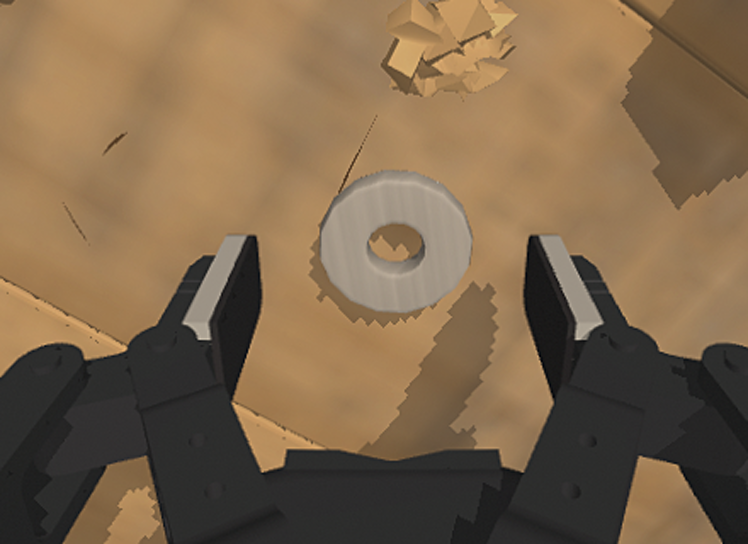

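The washer is centred between the fingers at (396,241), with its bore at (396,245). I'll lower and check.

jog_arm:
  rows:
    - [[0,0.5,8],[0,0,0]]
    - [[0,0.5,11],[0,0,0]]
    - [[0,0.5,11],[0,0,0]]
    - [[0,0.5,11],[0,0,0]]

```text
time: 24.6
tool_pos: [409.5, 325.2, 1.0]
tcp_rot: [180.0, -0.0, 34.2]
ft_force: [-0.3, 0.8, -0.0]
finger_gap: 65.9
grip_force: 0.0
```

jog_arm:
  rows:
    - [[0,0,0],[0,0,0]]
    - [[0,0,0],[0,0,0]]
    - [[0,0,0],[0,0,0]]
    - [[0,0,0],[0,0,0]]
    - [[0,0,0],[0,0,0]]
    - [[0,0,0],[0,0,0]]
  grip: 34
  force: 40

```text
time: 25.2
tool_pos: [409.9, 325.5, 1.8]
tcp_rot: [180.0, -0.1, 34.2]
ft_force: [-2.5, -1.4, 5.7]
finger_gap: 39.1
grip_force: 39.6
```

jog_arm:
  rows:
    - [[0,0,-20],[0,0,0]]
    - [[0,0,-60],[0,0,0]]
    - [[0,0,-110],[0,0,0]]
    - [[0,0,-150],[0,0,0]]
    - [[0,0,-150],[0,0,0]]
    - [[0,0,-150],[0,0,0]]

```text
time: 25.8
tool_pos: [410.3, 325.8, 152.4]
tcp_rot: [180.0, -0.2, 34.2]
ft_force: [0.5, 0.6, -1.2]
finger_gap: 39.1
grip_force: 40.5
```

Run:
```python
from h import *
snap('wrist','w17');big('w17',160,200,500,440,2.2,'w17b')
go((526.5,-6.6,151,34.2))
```

```text
t 25.85 pos [409.2 325.1 150.6] rot [ 1.7996e+02 -2.0000e-02  3.4200e+01] F [ 0.   0.4 -1.6] gap 39.0
[526.5, -6.6, 151, 34.2] -> [-89.4, 340.3, -0.2] [0.001, -0.0, -0.0]
```

View pics/w17b.png

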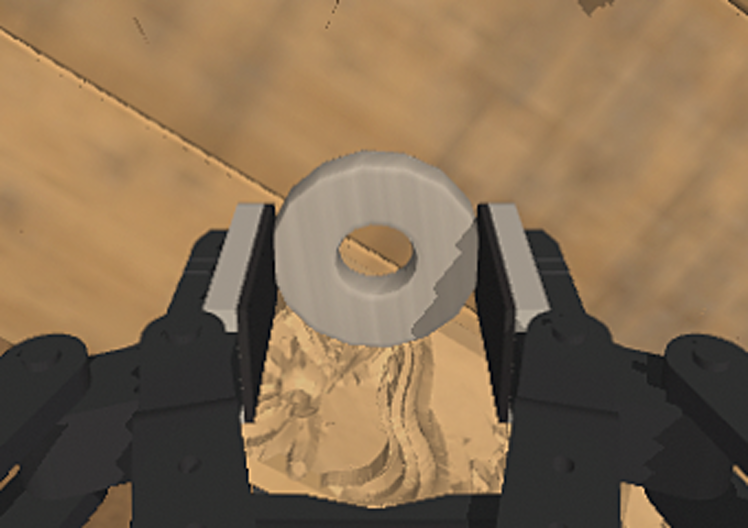

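The washer is held flat, with its bore at about (376,258). I'll carry it over the stud.

jog_arm:
  rows:
    - [[-90,339.5,0],[0,0,0]]
    - [[-90,339.5,0],[0,0,0]]
    - [[-90,339.5,0],[0,0,0]]
    - [[-90,339.5,0],[0,0,0]]
    - [[-90,339.5,0],[0,0,0]]
    - [[-90,339.5,0],[0,0,0]]
    - [[-90,339.5,0],[0,0,0]]
    - [[-90,339.5,0],[0,0,0]]
    - [[-90,339.5,0],[0,0,0]]
    - [[-90,339.5,0],[0,0,0]]

```text
time: 26.85
tool_pos: [524.6, -5.3, 149.5]
tcp_rot: [-179.9, 0.1, 34.2]
ft_force: [-0.1, 0.4, -0.3]
finger_gap: 39.0
grip_force: 40.6
```

jog_arm:
  rows:
    - [[0,0,30],[0,0,0]]
    - [[0,0,45],[0,0,0]]
    - [[0,0,50],[0,0,0]]
    - [[0,0,50],[0,0,0]]
    - [[0,0,50],[0,0,0]]

```text
time: 27.35
tool_pos: [526.3, -5.7, 102.0]
tcp_rot: [179.9, -0.1, 34.2]
ft_force: [-0.2, 0.2, 0.1]
finger_gap: 39.0
grip_force: 40.6
```

Run:
```python
from h import *
snap('wrist','w18');big('w18',160,200,500,440,2.2,'w18b')
go((525.3,-6.5,95,34.2))
```

```text
t 27.4 pos [526.6  -5.9 102.4] rot [ 1.799e+02 -1.200e-01  3.422e+01] F [-0.6 -0.8 -0.7] gap 38.9
[525.3, -6.5, 95, 34.2] -> [-1.4, -0.2, 7.4] [0.002, -0.002, 0.0]
```

View pics/w18b.png

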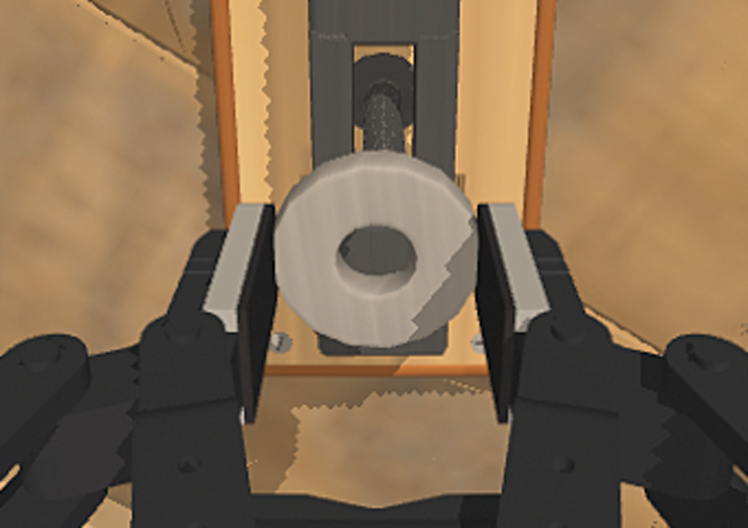

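The washer hides the stud tip. The stud at (383,95)–(385,150), the strap's axis (385) and the board's axis (382) all lie to the right of the bore (376), which is about 2 mm. I'll measure from depth within this single image to avoid pose noise.

Run:
```python
from h import *
C=cloud('w18');q=load('w18');Tc=np.array(r.camera_params('wrist')['tool_from_camera'])
X=np.linalg.inv(q['T']);A=Tc@X   # world->tool, exact pairing
T=C@A[:3,:3].T+A[:3,3]
z0=T[...,2]+C[...,2];print('tcp z',np.median(z0))
def med(u,v): 
    u=int(u/2.2+160);v=int(v/2.2+200);return T[v-1:v+2,u-1:u+2].reshape(-1,3)
for v in range(80,156,8):print(v,np.median(med(384,v),0).round(1))
# stud points: z between strap top and washer
m=(T[...,2]>20)&(T[...,2]<52)&(abs(T[...,1])<15)&(abs(T[...,0])<20);P=T[m];print('stud',P.min(0).round(1),P.max(0).round(1),m.sum())
m=(T[...,2]>-12)&(T[...,2]<0)&(abs(T[...,1])<20)&(abs(T[...,0])<30);P=T[m];print('washer',P.min(0).round(1),P.max(0).round(1),np.median(P,0).round(1),m.sum())
hole=(T[...,2]>5)&(np.hypot(T[...,0],T[...,1])<400);u=slice(310,355);
m=(T[...,2]>46)&(T[...,2]<60)&(abs(T[...,1])<40)&(T[...,0]>20);print('strap',np.percentile(T[m],[1,99],axis=0).round(1))
m=(T[...,2]>76)&(T[...,2]<92)&(abs(T[...,1])<60)&(abs(T[...,0])<125);print('board',cv2.minAreaRect(T[m][:,:2].astype(np.float32)),T[m].min(0),T[m].max(0))
```

```text
tcp z 102.02369857517421
80 [ 4.9  1.3 81.6]
88 [ 4.8  1.2 73.9]
96 [ 4.9  1.2 67.5]
104 [ 5.1  1.1 61. ]
112 [ 5.   1.1 56.6]
120 [ 5.2  1.  49.7]
128 [ 5.1  1.  43.5]
136 [ 5.1  0.9 39.7]
144 [ 5.3  0.9 34.5]
152 [18.8  0.5 -0.5]
stud [ -8.2 -14.8  30.7] [19.5 13.9 52. ] 296
washer [-22.4 -20.  -11.9] [19.8 20.  -0. ] [ 1.6 -0.4 -6.6] 6182
strap [[ 20.9 -17.6  51.8]
 [ 68.   19.6  56.9]]
board ((10.1383056640625, 0.9848709106445312), (100.71441650390625, 229.72970581054688), 89.9898681640625) [-104.72491542  -49.38872226   76.03093221] [124.99645175  51.33684502  91.51270952]
```

jog_arm:
  rows:
    - [[0.5,1.6,0],[0,0,0]]
    - [[0.5,1.6,12],[0,0,0]]
    - [[0.5,1.6,17],[0,0,0]]
    - [[0.5,1.6,20],[0,0,0]]
    - [[0.5,1.6,23],[0,0,0]]
    - [[0.5,1.6,26],[0,0,0]]
    - [[0.5,1.6,28],[0,0,0]]
    - [[0.5,1.6,28],[0,0,0]]

```text
time: 28.2
tool_pos: [527.1, -7.1, 73.0]
tcp_rot: [180.0, -0.0, 34.2]
ft_force: [-0.7, -0.5, -1.8]
finger_gap: 39.3
grip_force: 40.6
```

No contact force, and the stud is in the bore. I'll lower on.

jog_arm:
  rows:
    - [[0,0,6],[0,0,0]]
    - [[0,0,12],[0,0,0]]
    - [[0,0,17],[0,0,0]]
    - [[0,0,19],[0,0,0]]
    - [[0,0,21],[0,0,0]]
    - [[0,0,21],[0,0,0]]

```text
time: 28.8
tool_pos: [527.1, -7.1, 52.0]
tcp_rot: [180.0, -0.0, 34.2]
ft_force: [-0.3, -0.5, -1.3]
finger_gap: 39.1
grip_force: 40.6
```

jog_arm:
  rows:
    - [[0,0,1],[0,0,0]]
    - [[0,0,1.5],[0,0,0]]
    - [[0,0,1.5],[0,0,0]]

```text
time: 29.1
tool_pos: [527.3, -7.2, 50.9]
tcp_rot: [179.9, -0.1, 34.2]
ft_force: [0.7, 0.7, -0.6]
finger_gap: 38.8
grip_force: 40.6
```

jog_arm:
  rows:
    - [[0,0,0],[0,0,0]]
    - [[0,0,0],[0,0,0]]
    - [[0,0,0],[0,0,0]]
    - [[0,0,0],[0,0,0]]
    - [[0,0,0],[0,0,0]]
  grip: 66

```text
time: 29.6
tool_pos: [527.3, -7.2, 50.8]
tcp_rot: [180.0, -0.1, 34.2]
ft_force: [-0.0, -0.0, -0.3]
finger_gap: 65.8
grip_force: 0.0
```

jog_arm:
  rows:
    - [[0,0,-20],[0,0,0]]
    - [[0,0,-60],[0,0,0]]
    - [[0,0,-110],[0,0,0]]
    - [[0,0,-150],[0,0,0]]
    - [[0,0,-150],[0,0,0]]
    - [[0,0,-150],[0,0,0]]

```text
time: 30.2
tool_pos: [528.1, -7.2, 202.3]
tcp_rot: [179.8, -0.2, 34.2]
ft_force: [-1.0, 0.2, -0.1]
finger_gap: 66.0
grip_force: 0.0
```

Run:
```python
from h import *
snap('wrist','w19');B=bf(cloud('w19'))
m=(abs(B[...,2]-56)<4)&(abs(B[...,1])<30)&(abs(B[...,0]+21)<30)
print('washer',cv2.minEnclosingCircle(B[m][:,:2].astype(np.float32)),np.percentile(B[m][:,2],[5,50,95]),m.sum())
m=(B[...,2]>70)&(B[...,2]<90)&(abs(B[...,0]+21)<15)&(abs(B[...,1])<15);print('stud',B[m].mean(0),m.sum())
m=(abs(B[...,2]-48)<4)&(abs(B[...,1])<40)&(B[...,0]>-120)&(B[...,0]<80);print('strap',cv2.minAreaRect(B[m][:,:2].astype(np.float32)),np.median(B[m][:,2]))
go((639.5,-279.5,120,34.2))
```

```text
washer ((-22.132938385009766, -0.15412256121635437), 20.84738540649414) [55.10164921 56.66580882 57.88626376] 1729
stud [-19.15162308  -0.28596815  77.16701298] 145
strap ((-22.712554931640625, -0.31767845153808594), (139.9491424560547, 38.12953567504883), 0.10988567024469376) 48.679530600803446
t 30.25 pos [527.   -7.1 200.5] rot [ 1.7995e+02 -5.0000e-02  3.4190e+01] F [-0.9 -0.4 -0.6] gap 66.2
[639.5, -279.5, 120, 34.2] -> [-60.1, 288.5, 80.7] [0.001, -0.001, -0.0]
```

The washer is seated on the strap, with its top at 56.7 and centred on the stud. Now the nut.

jog_arm:
  rows:
    - [[-60,288.5,81],[0,0,0]]
    - [[-60,288.5,81],[0,0,0]]
    - [[-60,288.5,81],[0,0,0]]
    - [[-60,288.5,81],[0,0,0]]
    - [[-60,288.5,81],[0,0,0]]
    - [[-60,288.5,81],[0,0,0]]
    - [[-60,288.5,81],[0,0,0]]
    - [[-60,288.5,81],[0,0,0]]
    - [[-60,288.5,81],[0,0,0]]
    - [[-60,288.5,81],[0,0,0]]
  grip: 72

```text
time: 31.25
tool_pos: [639.8, -278.0, 120.6]
tcp_rot: [179.9, -0.1, 34.3]
ft_force: [-0.7, 0.3, 0.1]
finger_gap: 71.8
grip_force: 0.0
```

jog_arm:
  rows:
    - [[0,0,30],[0,0,0]]
    - [[0,0,50],[0,0,0]]
    - [[0,0,60],[0,0,0]]
    - [[0,0,60],[0,0,0]]
    - [[0,0,60],[0,0,0]]

```text
time: 31.75
tool_pos: [640.4, -279.2, 61.4]
tcp_rot: [179.9, -0.1, 34.2]
ft_force: [0.1, -0.9, -0.6]
finger_gap: 72.3
grip_force: 0.0
```

```bash
cat >> h.py <<'E'
def tool(fn):
    C=cloud(fn);A=np.array(r.camera_params('wrist')['tool_from_camera'])@np.linalg.inv(load(fn)['T'])
    return C@A[:3,:3].T+A[:3,3],C
E
python3 - <<'E'
from h import *
snap('wrist','w20');T,C=tool('w20')
m=(abs(C[...,2]-27.5)<5)&(np.hypot(C[...,0]-640,C[...,1]+280)<32)
P=T[m];print(cv2.minEnclosingCircle(P[:,:2].astype(np.float32)),np.median(C[m],0),m.sum())
go((639.5,-279.5,10,34.2))
E
```

```text
((-1.310759425163269, -0.14796490967273712), 21.788808822631836) [ 641.26518651 -278.52279436   28.42959477] 4112
t 31.8 pos [ 640.8 -279.6   62. ] rot [ 1.7982e+02 -1.2000e-01  3.4220e+01] F [-0.4  0.4  0.2] gap 72.1
[639.5, -279.5, 10, 34.2] -> [-1.1, -1.0, 52.0] [0.003, -0.002, 0.0]
```

jog_arm:
  rows:
    - [[-1.2,-0.5,30],[0,0,0]]
    - [[-1.2,-0.5,45],[0,0,0]]
    - [[-1.2,-0.5,52],[0,0,0]]
    - [[-1.2,-0.5,52],[0,0,0]]
    - [[-1.2,-0.5,52],[0,0,0]]

```text
time: 32.3
tool_pos: [639.1, -280.0, 8.8]
tcp_rot: [179.9, -0.1, 34.2]
ft_force: [-0.9, 0.0, 0.3]
finger_gap: 71.7
grip_force: 0.0
```

jog_arm:
  rows:
    - [[0,0,0],[0,0,0]]
    - [[0,0,0],[0,0,0]]
    - [[0,0,0],[0,0,0]]
    - [[0,0,0],[0,0,0]]
    - [[0,0,0],[0,0,0]]
    - [[0,0,0],[0,0,0]]
  grip: 36
  force: 40

```text
time: 32.9
tool_pos: [639.5, -280.2, 9.5]
tcp_rot: [179.8, -0.1, 34.2]
ft_force: [-0.9, 0.3, 5.3]
finger_gap: 41.8
grip_force: 41.2
```

jog_arm:
  rows:
    - [[0,0,-20],[0,0,0]]
    - [[0,0,-60],[0,0,0]]
    - [[0,0,-110],[0,0,0]]
    - [[0,0,-150],[0,0,0]]
    - [[0,0,-150],[0,0,0]]
    - [[0,0,-150],[0,0,0]]

```text
time: 33.5
tool_pos: [639.2, -280.2, 159.8]
tcp_rot: [179.8, -0.1, 34.2]
ft_force: [0.4, -0.2, -1.8]
finger_gap: 41.9
grip_force: 40.9
```

Run:
```python
from h import *
snap('wrist','w21');T,C=tool('w21')
m=(abs(T[...,2]+18)<6)&(abs(T[...,1])<19)&(abs(T[...,0])<27)
P=T[m];print(P.min(0),P.max(0),np.median(P,0),m.sum(),np.linalg.lstsq(np.c_[P[:,:2],np.ones(len(P))],P[:,2],rcond=None)[0].round(4))
big('w21',160,200,500,440,2.2,'w21b')
go((527.1,-7.1,160,34.2))
```

```text
[-21.44304601 -18.98922532 -20.97542416] [ 22.48652039  18.98848112 -12.00917647] [  3.87710408  -0.72883655 -18.83897761] 7014 [ 3.37000e-02  2.30000e-03 -1.85113e+01]
t 33.55 pos [ 638.1 -279.6  157.4] rot [ 1.7998e+02 -3.0000e-02  3.4190e+01] F [ 0.4 -0.5 -1.3] gap 42.0
[527.1, -7.1, 160, 34.2] -> [61.3, -287.8, -2.6] [0.0, -0.001, -0.0]
```

View pics/w21b.png

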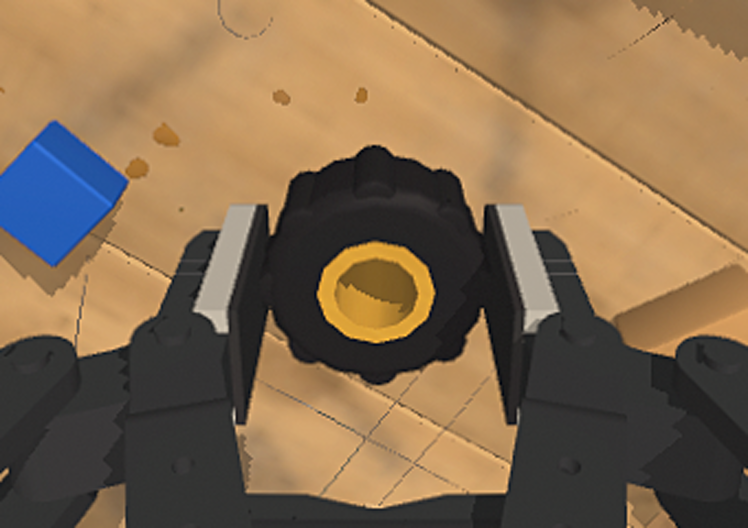

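The nut is held level, with the brass bore at (376,290). I'll carry it over the stud.

jog_arm:
  rows:
    - [[61,-288,-3],[0,0,0]]
    - [[61,-288,-3],[0,0,0]]
    - [[61,-288,-3],[0,0,0]]
    - [[61,-288,-3],[0,0,0]]
    - [[61,-288,-3],[0,0,0]]
    - [[61,-288,-3],[0,0,0]]
    - [[61,-288,-3],[0,0,0]]
    - [[61,-288,-3],[0,0,0]]
    - [[61,-288,-3],[0,0,0]]

```text
time: 34.45
tool_pos: [526.4, -7.7, 159.5]
tcp_rot: [-180.0, 0.1, 34.2]
ft_force: [0.3, -0.4, -1.0]
finger_gap: 42.1
grip_force: 41.1
```

jog_arm:
  rows:
    - [[0,0,30],[0,0,0]]
    - [[0,0,45],[0,0,0]]
    - [[0,0,48],[0,0,0]]
    - [[0,0,48],[0,0,0]]
    - [[0,0,48],[0,0,0]]

```text
time: 34.95
tool_pos: [527.6, -7.7, 113.6]
tcp_rot: [179.9, -0.1, 34.2]
ft_force: [0.1, 0.4, -1.1]
finger_gap: 41.6
grip_force: 41.1
```

Run:
```python
from h import *
snap('wrist','w22');T,C=tool('w22')
z=np.median(T[...,2]+C[...,2]);print('tcp z',z)
def box(n,zl,zh,x0,x1,y):
    m=(C[...,2]>zl)&(C[...,2]<zh)&(T[...,0]>x0)&(T[...,0]<x1)&(abs(T[...,1])<y);P=T[m]
    print(n,m.sum(),np.percentile(P,[.5,50,99.5],axis=0).round(1).tolist() if m.sum() else '')
    return P
box('stud',58,80,-3,12,12);box('washer',50,58,-30,40,30);box('strap',44,52,15,90,40)
P=box('board',15,22,-130,130,70);print(cv2.minAreaRect(P[:,:2].astype(np.float32)))
m=(C[...,2]>58)&(C[...,2]<80)&(abs(T[...,1])<12)&(T[...,0]<12);P=T[m]
go((527.1,-7.1,100,34.2))
# brass bore
p=load('w22')['p'].astype(int);b=(p[...,2]-p[...,0]>70)&(abs(T[...,2]+18.5)<4)&(np.hypot(T[...,0],T[...,1])<16)
print('brass rim',cv2.fitEllipse(np.argwhere(b)[:,::-1].astype(np.float32)),cv2.minEnclosingCircle(T[b][:,:2].astype(np.float32)),b.sum())
```

```text
tcp z 113.58167533340789
stud 295 [[-0.7, -11.0, 36.7], [4.1, -1.2, 44.5], [10.1, 8.8, 55.5]]
washer 2548 [[-11.9, -21.6, 55.7], [6.0, -1.8, 57.0], [34.6, 18.2, 63.5]]
strap 5750 [[15.7, -20.2, 62.6], [44.7, -1.3, 64.9], [67.8, 17.4, 67.6]]
board 22058 [[-99.7, -51.1, 93.1], [51.3, -2.6, 95.1], [129.3, 48.1, 97.6]]
((12.77362060546875, -1.444122314453125), (100.73876953125, 234.4821319580078), 89.94676971435547)
t 35.0 pos [527.9  -7.6 113.9] rot [ 1.799e+02 -1.200e-01  3.417e+01] F [ 0.2 -0.3 -0.7] gap 42.1
[527.1, -7.1, 100, 34.2] -> [-0.4, -0.8, 13.9] [0.002, -0.002, -0.0]
brass rim ((330.52020263671875, 331.64971923828125), (38.86426544189453, 45.714168548583984), 89.94210815429688) ((-0.18236690759658813, -1.0888452529907227), 10.916895866394043) 1225
```

jog_arm:
  rows:
    - [[-0.4,-0.3,8],[0,0,0]]
    - [[-0.4,-0.3,16],[0,0,0]]
    - [[-0.4,-0.3,20],[0,0,0]]
    - [[-0.4,-0.3,23],[0,0,0]]
    - [[-0.4,-0.3,26],[0,0,0]]
    - [[-0.4,-0.3,29],[0,0,0]]
    - [[-0.4,-0.3,32],[0,0,0]]
    - [[-0.4,-0.3,32],[0,0,0]]

```text
time: 35.8
tool_pos: [526.3, -7.2, 80.3]
tcp_rot: [180.0, -0.0, 34.2]
ft_force: [-0.3, 1.3, -0.1]
finger_gap: 41.7
grip_force: 41.1
```

No contact with the underside at about 71, so the stud is in the bore. I'll continue to seat it.

jog_arm:
  rows:
    - [[0,0,4],[0,0,0]]
    - [[0,0,8],[0,0,0]]
    - [[0,0,11],[0,0,0]]
    - [[0,0,13],[0,0,0]]
    - [[0,0,13],[0,0,0]]

```text
time: 36.3
tool_pos: [526.3, -7.2, 67.3]
tcp_rot: [180.0, -0.0, 34.2]
ft_force: [0.4, -0.3, -0.8]
finger_gap: 41.9
grip_force: 41.1
```

jog_arm:
  rows:
    - [[0,0,1],[0,0,0]]
    - [[0,0,1.5],[0,0,0]]
    - [[0,0,1.5],[0,0,0]]

```text
time: 36.6
tool_pos: [526.6, -7.2, 66.3]
tcp_rot: [180.0, -0.1, 34.2]
ft_force: [0.2, -0.1, -1.5]
finger_gap: 41.9
grip_force: 41.1
```

jog_arm:
  rows:
    - [[0,0,0.5],[0,0,0]]
    - [[0,0,0.5],[0,0,0]]

```text
time: 36.8
tool_pos: [526.6, -7.3, 65.8]
tcp_rot: [180.0, -0.0, 34.2]
ft_force: [-0.9, -0.6, -1.4]
finger_gap: 41.8
grip_force: 41.1
```

jog_arm:
  rows:
    - [[0,0,0],[0,0,0]]
    - [[0,0,0],[0,0,0]]
    - [[0,0,0],[0,0,0]]
    - [[0,0,0],[0,0,0]]
    - [[0,0,0],[0,0,0]]
  grip: 72

```text
time: 37.3
tool_pos: [526.6, -7.2, 65.8]
tcp_rot: [180.0, -0.1, 34.2]
ft_force: [0.1, -0.7, 0.1]
finger_gap: 71.9
grip_force: 0.0
```

jog_arm:
  rows:
    - [[0,0,-20],[0,0,0]]
    - [[0,0,-60],[0,0,0]]
    - [[0,0,-110],[0,0,0]]
    - [[-30,0,-150],[0,0,0]]
    - [[-60,0,-170],[0,0,0]]
    - [[-60,0,-170],[0,0,0]]
    - [[-60,0,-170],[0,0,0]]

```text
time: 38.0
tool_pos: [477.1, -41.2, 236.4]
tcp_rot: [179.9, -0.1, 34.1]
ft_force: [-0.5, 0.3, -0.5]
finger_gap: 72.2
grip_force: 0.0
```

Run:
```python
from h import *
snap('wrist','w23');B=bf(cloud('w23'))
m=(abs(B[...,2]-84)<4)&(abs(B[...,1])<30)&(abs(B[...,0]+21)<30)
print('nut',cv2.minEnclosingCircle(B[m][:,:2].astype(np.float32)),np.percentile(B[m][:,2],[5,50,95]),m.sum())
for n,z,k in(('strap',48,4),('lime/wal',36,4)):
    m=(abs(B[...,2]-z)<k)&(abs(B[...,1])<40)&(abs(B[...,0])<120);print(n,cv2.minAreaRect(B[m][:,:2].astype(np.float32)),np.median(B[m][:,2]),m.sum())
snap('side','d1');big('d1',170,180,400,340,3.4,'d1b');go()
```

```text
nut ((-21.366674423217773, 0.5160599946975708), 21.638511657714844) [82.73875279 84.501345   85.84141156] 2005
strap ((-23.26165008544922, -0.3303108215332031), (140.31907653808594, 38.56279373168945), 0.2287745624780655) 48.66406128342072 4976
lime/wal ((-2.5959014892578125, -0.04962921142578125), (180.4071044921875, 42.67766571044922), 0.11950109153985977) 36.678756772176 2720
t 38.1 pos [476.5 -40.6 234.5] rot [-1.7997e+02  1.0000e-02  3.4190e+01] F [ 0.1 -0.3 -0.7] gap 71.5
```

View pics/d1b.png

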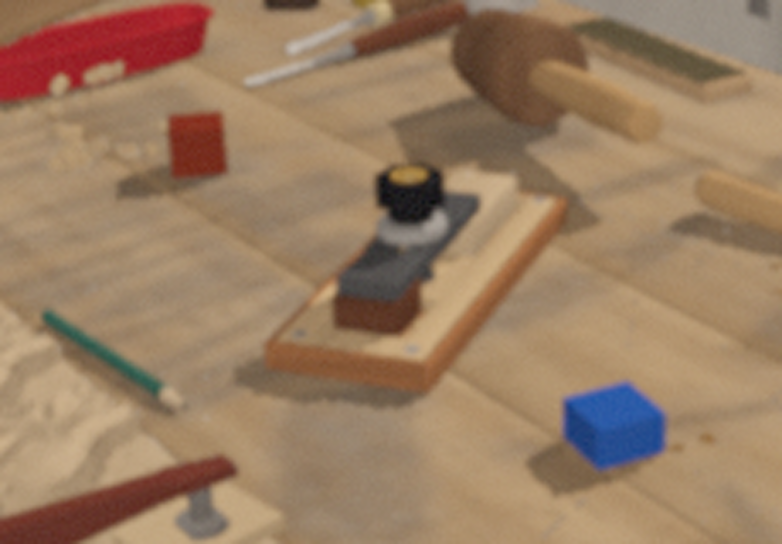

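The side crop shows the full stack. The walnut (375,305) and the blank (485,205) are bridged by the level strap, with the washer (412,228) and the nut (410,192) on the stud. The red block, blue block and tools are untouched, so I'm handing in.

```bash
python3 -c "
from bench import r
print(r.hand_in())"
```

```text
the job is handed in; nothing more can be done
None
```

The strap clamp is set up and handed in at about 38 s: lime blank and walnut packing in their pockets, strap level across both, then washer and nut on the stud. The red and blue blocks and the tools were left alone; the hand-in returned no verdict.

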